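# Fetch the potato from behind the jars

### The arm

A 7-joint arm with a two-finger parallel gripper is mounted at the origin on a cart in front of the work surface, level with it; the furniture and walls round the work are solid. World frame = base frame: x ahead of the robot, y to its left, z up, the work surface at z = 0. Lengths are in mm, angles in rad, forces in N, time in s.
With the tool pointing down it reaches from about 350 to 900 mm from the base axis. Payload 8.1 kg.
Tool frame: the origin (TCP) lies at the very end of the fingers, on their centre line; the grasp point (between the pads) lies manip.hold_point_z behind it (manip.hold_point_z is the distance from the TCP to the grasp point, in mm); z points along the fingers, y is the direction in which the jaws open and shut (so a half turn about z gives the same grasp; the last joint's range is limited). The gripper opens to 92 mm and grips with 3 to 60 N. Pads are 19 mm wide; open, the fingers measure 130 mm over their backs; the gripper's body (75 mm by 190 mm) begins 47 mm behind the grasp point.
Start: joints at [1.132, 0.434, 0.025, 1.573, -0.012, 1.134, -0.075], TCP at [205.93, -590.115, 187.642] pointing down, gripper open.
Joint ranges: [-2.62, 2.62], [-0.44, 2.09], [-1.27, 1.32], [0.08, 2.57], [-1.32, 4.46], [0.12, 2], [-2.74, 2.74]. Speed limits (rad/s): [2.22, 2.22, 3.01, 3.01, 3.14, 3.14, 3.14].

### API

Orientations are given as a unit quaternion [x, y, z, w].
In Python, from plant import manip gives the robot as it stands. The module is installed in compiled form; this text tells all that it offers.
- The arm moves only by the shell command python3 -m inch 'ROWS' [FORCE]. ROWS is text: rows parted by semicolons, each of 5 numbers parted by spaces: the shift along the tool's x, y, z in mm, then the turn about the tool's z in rad, then the opening, from 0 (shut) to 1 (fully open). A call has 1 to 20 rows; each row is the pose to reach, as a shift and turn from the pose commanded when the call began, along the tool's axes at that moment; what a row does not reach only later rows make up. A row lasts 1/12 s, in which the tool goes at most 41.7 mm and 7.16 degrees, less where a joint would pass 70% of its speed; a pose out of reach is approached as far as the arm can. A call with a gripper value outside its range is refused whole. The fingers move at their own pace and stop on an object; FORCE is the grip in N (left out, the last holds). Time passes only in rows, so rows that repeat a pose let the fingers close. It gives the time, the measured TCP pose, the force and the opening at its end, in the units of the state.
- manip.observe(): the state, without advancing time (a new reading comes with each control period).
- manip.grab_frame(name): name is "side" or "top" or "wrist"; returns the picture (480x640x3 uint8, red, green, blue); there is no depth.
- manip.get_calibration(name): a dict with "fx", "fy", "cx", "cy" (pixels), "k1" (the pictures are not rectified: a ray, as slopes to the right and down, at radius r is drawn at 1 + k1 r^2 times it, then the intrinsics apply), "position" and "rotation" of the camera in the world. Camera axes: x right, y down, z forward; pixel columns grow to the right and rows downward; lengths in mm; the calibration is good to about 2 mm. A picture is of the moment at which its call begins: read the wrist's pose just before it. get_calibration takes no time and is no camera call; for the wrist camera it gives the pose at the moment of the call.
- manip.job_done(): hands the job in, once; it reports no verdict.
The state is a dict: "time_s": time; "joint_positions": joint angles; "qd": joint speeds; "effort": joint torques, N m; "ee_pos": TCP position; "eef_rot": TCP orientation; "contact_force": force on the tool from outside, world axes, zero at the start; "ft_torque": the same for the moment, N m; "grip_width": opening from 0.0 (shut) to 1.0 (fully open).
Only numpy, scipy, OpenCV 4.12 (cv2) and the standard library are available. Lean on these libraries where they do the work, as an engineer would, in place of code of your own. Each camera call takes 0.05 s, during which the arm holds its last target.

### The job

A potato has rolled in behind the jam jar, the slim spice jar and the salt shaker on the wooden tray. First set all three aside, standing on the chopping board; then put the potato into the glass dish; then stand each of the three back on the tray in the place where it stood at the start. Keep them upright throughout, do not push the glass dish about, and leave the prep bowl, the kitchen roll and the large storage jar alone.

Things in the scene. Friction and masses are not known exactly. Their poses are not given: they have to be found in the camera images.
- jam_jar_c (a point): Squat jam jar, 64 mm across (widest of the three) and 99 mm tall, 0.43 kg, lid fixed on; loose. Point on its axis 50 mm above its underside; z up along the jar. It starts on one of the tray's three pads; which one varies.
- spice_jar_c (a point): Slim round spice jar with a flat dark cap, 40 mm across and 105 mm tall, 0.11 kg; loose. Point on its axis 52 mm above its underside; z up. Starts on another of the three pads.
- shaker_c (a point): Salt shaker with a domed pale top, 44 mm across up to 74 mm high, then narrowing to the top at 90 mm, 0.10 kg; loose. Point on its axis 45 mm above its underside; z up. Starts on the remaining pad.
- potato_c (a point): Small brown potato, 45 mm (its x) by 49 mm (its y) by 34 mm high, 0.045 kg; loose. Point at its centre 17 mm above its underside. It lies on the tray behind the front pad and between the two side pads, close to the tray's back rail, 0.036 ahead (+x) of the tray's origin.
- tray: Fixed wooden tray, 150 (x) by 230 mm (y), floor 6 mm thick, rail 8 mm wide round it up to 24 mm above the worktop. Origin: centre of its underside; x away from the robot, y left, turned up to 0.25 rad. Three round cork pads, 68 mm across, mark the jars' places, centred at x, y (m) (-0.030, 0) front, (0.028, 0.068) left, (0.028, -0.068) right; each jar starts within 4 mm of a pad's centre.
- board: Thick wooden chopping board, fixed, 231 mm by 193 mm, flat top 28 mm above the worktop; empty: here the three jars are set aside. Origin: centre of its underside; x along its 231 mm side (which runs left to right before the robot, turned up to 0.15 rad), y along its 193 mm side.
- glass_dish: Clear glass dish, round, 142 mm across with two small ears (172 mm over them, along its y), 48 mm tall; loose, 0.42 kg. Open, inside about 100 mm across at the floor, which is 5 mm above its underside. Origin: centre of its underside; z up.
- prep_bowl: Thin pale bowl, 125 mm across, 44 mm tall, at the far left of the worktop; loose bystander. Origin: centre of its underside.
- storage_jar: Large storage jar with a dark lid, 84 mm across, 140 mm tall, behind the work, under the wall cabinet; loose bystander. The wall cabinet is fixed; its front face stands at x = 0.60, above the back of the worktop, and its lower edge is 0.44 m above the worktop: keep the wrist and forearm from swinging into it. Origin: centre of its underside.
- kitchen_roll: Roll of kitchen paper standing on end, 110 mm across, 228 mm tall, at the back right; loose bystander. Origin: centre of its underside.

How it is judged:
By the outcome, as a careful person would: the job done as asked, in the order asked, and still so for the second after the job is handed in, with the robot touching nothing.
It also fails if it takes over 144 s, if anything falls off the work surface, if the arm or the gripper's body presses on something with over 40 N, if the wrist force passes 120 N, or if a joint passes its speed limit or range.

## Working session

There is one attempt and no reset: what is moved stays moved. The work goes in short steps, Python scripts to look and compute and a shell command to move; the robot and the scene stay as the last step left them, time stands still between calls to the robot, and variables do not carry over. Pictures are saved under pics/ and viewed, and the job is handed in when it is done.

```bash
mkdir -p pics
python3 - <<'E'
from plant import manip
import cv2
s=manip.observe();print(s['time_s'],s['ee_pos'],s['eef_rot'],s['grip_width'],manip.hold_point_z)
for n in('side','top','wrist'):
    c=manip.get_calibration(n);print(n,c)
    cv2.imwrite(f'pics/{n}0.png',manip.grab_frame(n)[:,:,::-1])
E
```

```text
0.0 [ 205.71101234 -589.5997281   186.86468107] [ 9.85944747e-01  1.67069972e-01 -1.97325545e-04 -7.35587003e-04] 0.9992860012103664 18.8
side {'fx': 506.4726617911218, 'fy': 506.4726617911218, 'cx': 309.22591285782477, 'cy': 242.14089512728913, 'k1': 0.0018750890647841723, 'position': array([  181.27301664, -1078.34657019,   657.66129856]), 'rotation': array([ 0.83803902, -0.13429463,  0.08854987, -0.52135829])}
top {'fx': 484.51425715122065, 'fy': 484.51425715122065, 'cx': 328.25364645103673, 'cy': 242.3310879401032, 'k1': -0.038245447101105, 'position': array([ 439.62466024,   90.05310029, 1417.91316237]), 'rotation': array([ 0.71237821, -0.70047303,  0.03129596, -0.02958707])}
wrist {'fx': 400.4591990638592, 'fy': 400.4591990638592, 'cx': 319.528491862521, 'cy': 233.86306613876087, 'k1': -0.013414125145027543, 'position': array([ 281.12404899, -563.30954934,  383.14427871]), 'rotation': array([ 0.80640667, -0.57298212, -0.08564643,  0.11859369])}
```

View pics/top0.png

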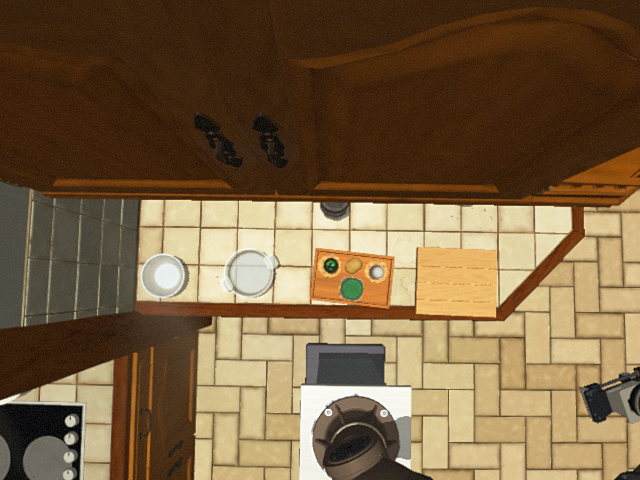

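View pics/side0.png

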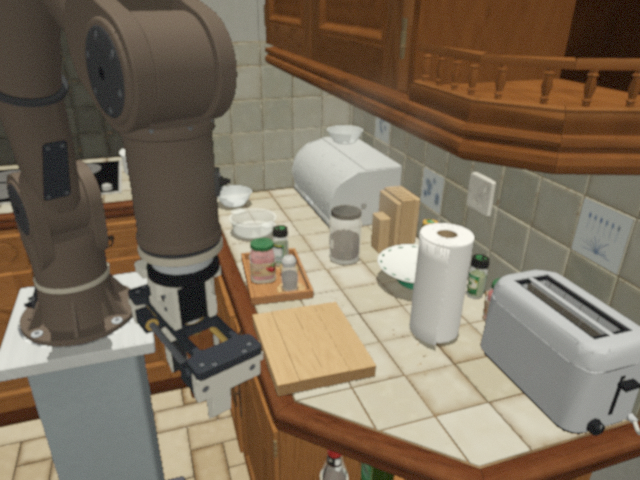

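View pics/wrist0.png

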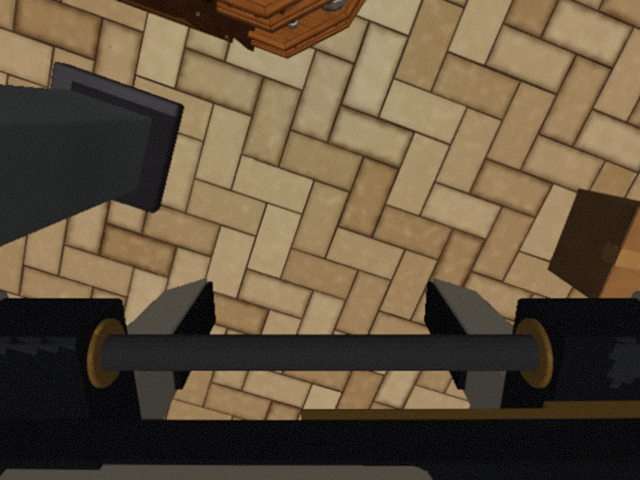

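Top view: the jam jar (green lid) is at about (351,288) on the front pad, the spice jar at (331,265) on the left and the shaker at (377,271) on the right. The potato is at (354,265), the dish at (250,273) and the board at (457,282). I'll enlarge it to measure.

```bash
cat > h.py <<'E'
import numpy as np, cv2
from scipy.spatial.transform import Rotation as R
from plant import manip
def ray(c,u,v):
    p=np.array([(u-c['cx'])/c['fx'],(v-c['cy'])/c['fy']])
    q=p.copy()
    for _ in range(20): q=p/(1+c['k1']*(q@q))
    return R.from_quat(c['rotation']).apply([q[0],q[1],1.0])
def pix2(c,u,v,z):
    d=ray(c,u,v); o=np.array(c['position']); return o+d*(z-o[2])/d[2]
def proj(c,P):
    P=np.atleast_2d(P); x=R.from_quat(c['rotation']).inv().apply(P-np.array(c['position']))
    s=x[:,:2]/x[:,2:]; r2=(s**2).sum(1,keepdims=True); s=s*(1+c['k1']*r2)
    return s*[c['fx'],c['fy']]+[c['cx'],c['cy']]
def st():
    s=manip.observe(); r=R.from_quat(s['eef_rot'])
    print('t',round(s['time_s'],2),'tcp',np.round(s['ee_pos'],1),'F',np.round(s['contact_force'],1),'grip',round(s['grip_width'],3))
    print(' toolx',np.round(r.as_matrix()[:,0],3),'y',np.round(r.as_matrix()[:,1],3),'q7',round(s['joint_positions'][6],2))
    return s
def snap(n,f):
    im=manip.grab_frame(n)[:,:,::-1].copy(); cv2.imwrite('pics/'+f,im); return im
E
python3 - <<'E'
import cv2
im=cv2.imread('pics/top0.png')
cv2.imwrite('pics/top0a.png',cv2.resize(im[235:325,300:400],None,fx=6.6,fy=6.6,interpolation=cv2.INTER_CUBIC)[:600])
cv2.imwrite('pics/top0b.png',cv2.resize(im[235:325,210:300],None,fx=6.6,fy=6.6,interpolation=cv2.INTER_CUBIC)[:600])
cv2.imwrite('pics/top0c.png',cv2.resize(im[235:325,405:505],None,fx=6.6,fy=6.6,interpolation=cv2.INTER_CUBIC)[:600])
im=cv2.imread('pics/side0.png')
cv2.imwrite('pics/side0a.png',cv2.resize(im[200:310,220:350],None,fx=5.4,fy=5.4,interpolation=cv2.INTER_CUBIC))
E
```

```text
(no output)
```

View pics/top0a.png

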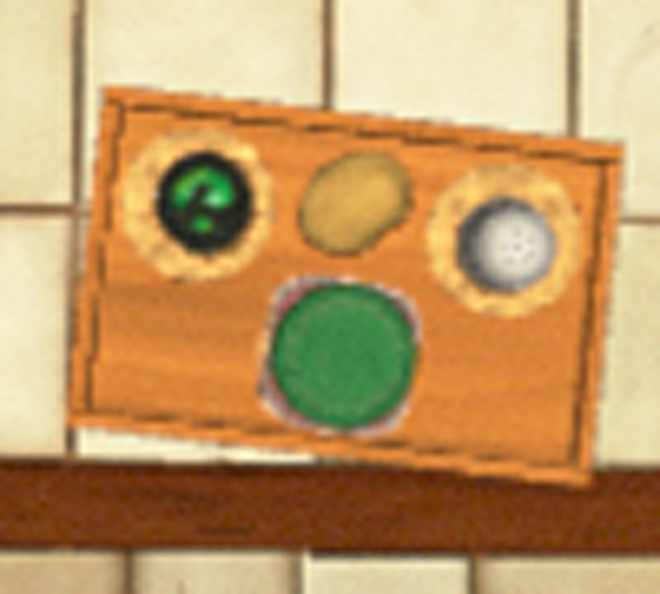

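View pics/top0b.png

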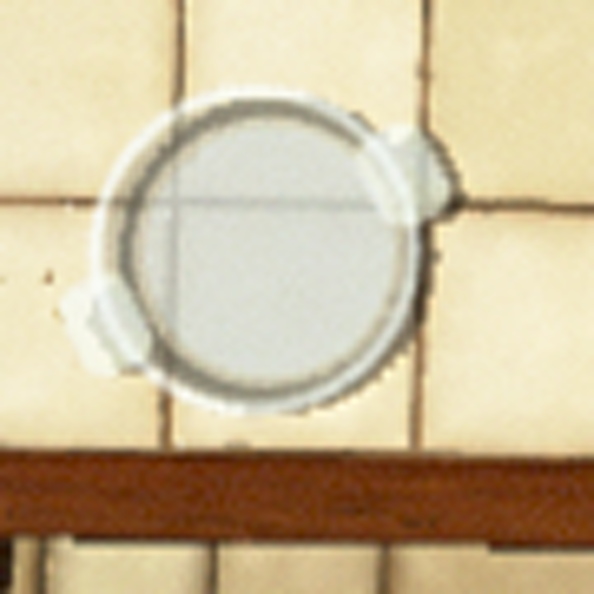

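View pics/top0c.png

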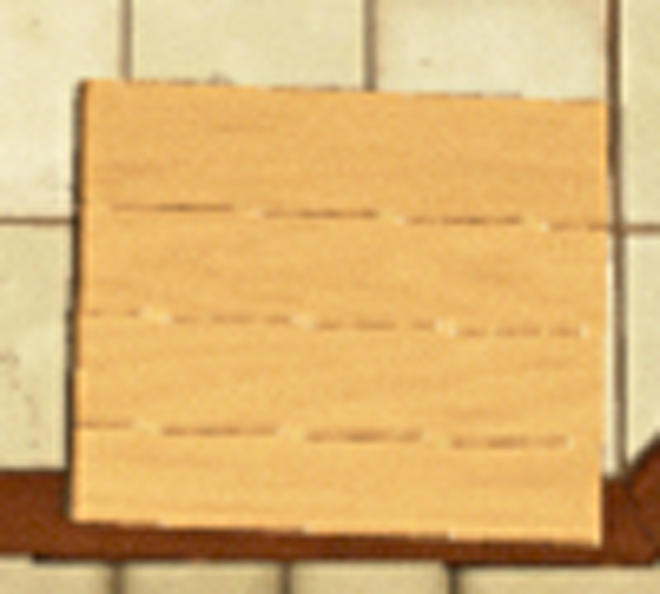

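View pics/side0a.png

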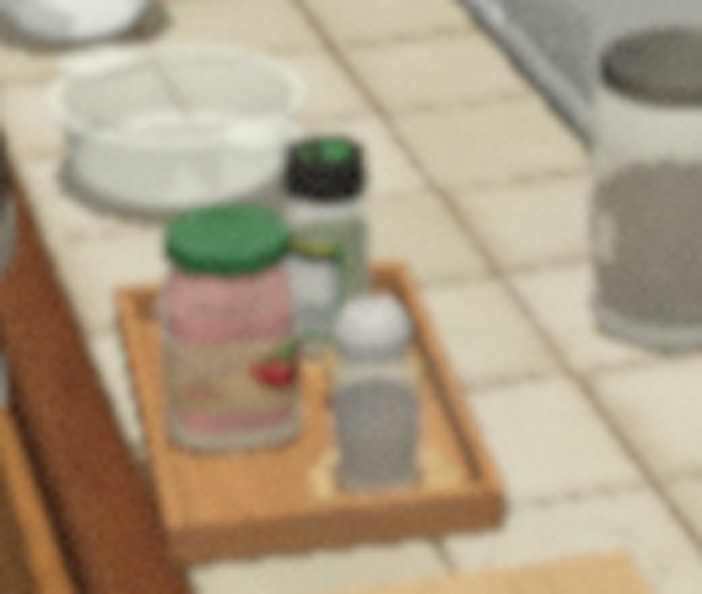

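Run:
```python
from h import *
c=manip.get_calibration('top')
def z(x,y,X0,Z): return pix2(c,X0+(x+.5)/6.6-.5,235+(y+.5)/6.6-.5,Z)[:2]
A=np.array([z(*p,300,24) for p in[(105,88),(622,145),(590,485),(70,425)]])
def fit(A,L,W):
    # corners order TL,TR,BR,BL ; local x away, y left
    l=np.array([[L/2,W/2],[L/2,-W/2],[-L/2,-W/2],[-L/2,W/2]])
    m=A.mean(0);H=(A-m);a=np.arctan2((l[:,0]*H[:,1]-l[:,1]*H[:,0]).sum(),(l*H).sum())
    Rm=np.array([[np.cos(a),-np.sin(a)],[np.sin(a),np.cos(a)]])
    print('res',np.round(A-m-l@Rm.T,1).tolist());return m,a,Rm
m,a,Rm=fit(A,150,230);print('tray',m,a)
for n,p in dict(front=(-30,0),left=(28,68),right=(28,-68),pot=(36,0)).items(): print(n,np.round(m+Rm@p,1))
for n,x,y,Z in[('spice',205,203,112),('shaker',507,245,97),('jam',345,356,106),('potato',356,203,23)]: print(n,np.round(z(x,y,300,Z),1))
for n,x,y in [('padL',196,203),('padR',504,240)]: print(n,np.round(z(x,y,300,7),1))
print('dish',np.round(z(257,250,210,48),1),'inner floor',np.round(z(268,253,210,5),1))
for p in [(412,175),(108,325)]: print('ear',z(*p,210,44))
B=np.array([z(*p,405,28) for p in[(82,80),(608,100),(600,545),(72,522)]])
m,a,Rm=fit(B,193,231);print('board',m,a,B)
# side check
s=manip.get_calibration('side')
for q in [(226,235),(324,165),(370,315)]: pass
def zs(x,y,Z): return np.round(pix2(s,220+x/5.4,200+y/5.4,Z)[:2],1)
print('side jam',zs(228,228,105),'spice',zs(326,158,111),'shaker top', zs(372,300,96))
print('sidetray',[zs(*p,24) for p in [(120,290),(408,265),(502,490),(168,535)]])
```

```text
res [[-1.2, -0.8], [-1.0, 2.0], [0.6, 1.1], [1.5, -2.3]]
tray [459.05358438  17.45753235] -0.09278560984341426
front [429.2  20.2]
left [493.2  82.6]
right [480.6 -52.8]
pot [494.9  14.1]
spice [490.3  80.4]
shaker [475.6 -44.7]
jam [429.   22.1]
potato [494.9  13.9]
padL [494.3  83.6]
padR [480.3 -52.5]
dish [468.7 311.5] inner floor [468.4 313.6]
ear [502.14560678 246.41717459]
ear [435.56856252 375.16642159]
res [[-0.7, 0.3], [0.2, -0.2], [-0.3, 0.5], [0.7, -0.6]]
board [ 452.66361931 -281.63651417] -0.025146820650767784 [[ 551.37256684 -168.29030011]
 [ 546.46448274 -399.77241617]
 [ 353.01807798 -394.13505991]
 [ 359.79934969 -164.3482805 ]]
side jam [432.1  22.2] spice [492.   70.1] shaker top [479.6 -49.2]
sidetray [array([400.5, 131.2]), array([546.2, 114.1]), array([ 521.4, -107.1]), array([373.7, -98.2])]
```

```bash
python3 -m inch '70 -60 -20 0.05 1;140 -115 -40 0.12 1;210 -170 -60 0.2 1;285 -229 -63 0.34 1;285 -229 -63 0.34 1;285 -229 -63 0.34 1;285 -229 -63 0.34 1;285 -229 -63 0.34 1;285 -229 -63 0.34 1;285 -229 -63 0.34 1;285 -229 -63 0.34 1;285 -229 -63 0.34 1' 10
python3 - <<'E'
from h import *
s=st()
c=manip.get_calibration('side')
print('roll base front',pix2(c,432,343,0),pix2(c,446,235,228))
E
```

```text
time_s: 1.15
ee_pos: [399.1, -280.4, 250.4]
eef_rot: [1.0, -0.002, -0.0, 0.0]
contact_force: [-0.9, 0.0, -0.5]
grip_width: 0.998
t 1.15 tcp [ 399.1 -280.4  250.4] F [-0.9  0.  -0.5] grip 0.998
 toolx [ 1.    -0.004 -0.001] y [-0.004 -1.     0.   ] q7 -1.09
roll base front [ 705.20457116 -343.92067366    0.        ] [ 732.6261134  -301.03766403  228.        ]
```

```bash
python3 -m inch '-5 -40 0 0 1;-10 -80 0 0 1;-15 -120 0 0 1;-20 -160 0 0 1;-25 -200 0 0 1;-30 -240 0 0 1;-39 -280 0 0 1;-39 -300 0 0 1;-39 -300 0 0 1;-39 -300 0 0 1'
python3 - <<'E'
from h import *
s=st()
c=manip.get_calibration('wrist');print(c['position'],R.from_quat(c['rotation']).as_matrix()[:,2])
snap('wrist','w1.png')
E
```

```text
time_s: 1.98
ee_pos: [361.8, 19.5, 250.5]
eef_rot: [1.0, -0.002, -0.0, 0.0]
contact_force: [-0.3, -0.5, 0.3]
grip_width: 1.004
t 1.98 tcp [361.8  19.5 250.5] F [-0.3 -0.5  0.3] grip 1.004
 toolx [ 1.    -0.005 -0.   ] y [-0.005 -1.     0.   ] q7 -1.75
[441.51025479  19.86504769 446.71916215] [-0.28975031  0.00234918 -0.95709939]
```

View pics/w1.png

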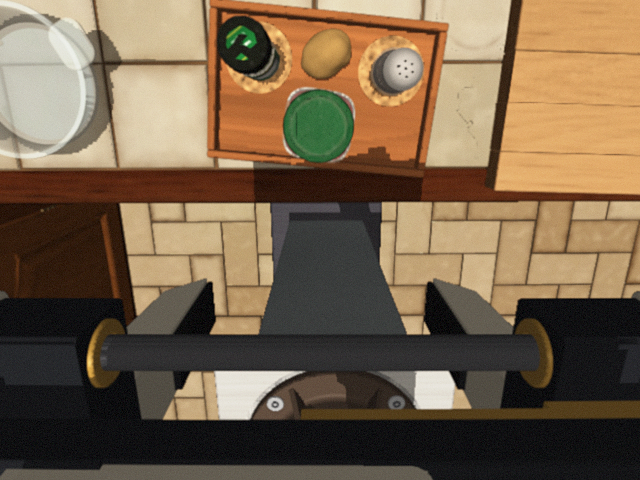

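The wrist view shows the whole tray: spice cap at about (245,45), shaker top (403,70), jam lid (319,126) and potato (327,54). I'll enlarge it to get precise centres.

Run:
```python
import cv2
im=cv2.imread('pics/w1.png')
cv2.imwrite('pics/w1a.png',cv2.resize(im[0:180,200:460],None,fx=3,fy=3,interpolation=cv2.INTER_CUBIC))
```

```text
(no output)
```

View pics/w1a.png

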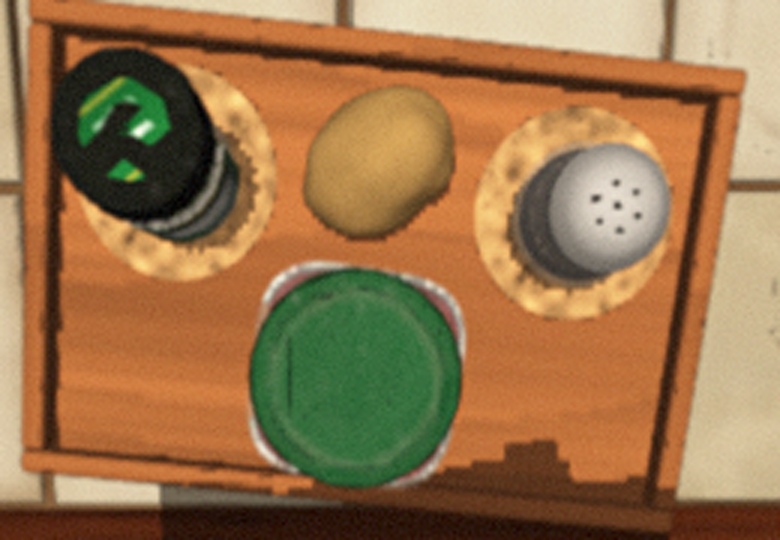

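Run:
```python
from h import *
c=manip.get_calibration('wrist')
def z(x,y,Z): return np.round(pix2(c,200+(x+.5)/3-.5,(y+.5)/3-.5,Z)[:2],1)
print('spice',z(134,133,112),'shaker',z(617,206,97),'jam',z(356,378,106),'pot',z(378,160,25))
print('pads',z(177,172,7.5),z(576,213,7.5))
C=np.array([z(*p,24) for p in[(32,0),(745,75),(665,530),(25,465)]]);print(C.tolist(),C.mean(0))
print(z(32,0,24)-z(745,75,24),z(32,0,24)-z(25,465,24))
```

```text
spice [492.6  76.4] shaker [475.8 -50.8] jam [431.4  20.2] pot [497.1  12.9]
pads [496.2  80.5] [482.4 -54.8]
[[544.6, 121.3], [521.7, -104.2], [376.4, -88.0], [400.6, 135.7]] [460.825  16.2  ]
[ 22.9 225.5] [144.  -14.4]
```

```bash
python3 -m inch '35 0 0 0.05 1;69 -1 0 0.09 1;69 -1 30 0.09 1;69 -1 70 0.09 1;69 -1 100 0.09 1;69 -1 130 0.09 1;69 -1 140 0.09 1;69 -1 140 0.09 1;69 -1 140 0.09 1'
python3 - <<'E'
from h import *
s=st();snap('wrist','w2.png');snap('side','s2.png')
E
```

```text
time_s: 2.78
ee_pos: [430.7, 19.1, 110.2]
eef_rot: [0.999, -0.049, -0.001, 0.0]
contact_force: [0.1, 0.5, 0.1]
grip_width: 1.001
t 2.78 tcp [430.7  19.1 110.2] F [0.1 0.5 0.1] grip 1.001
 toolx [ 0.995 -0.097 -0.002] y [-0.097 -0.995  0.001] q7 -1.98
```

View pics/w2.png

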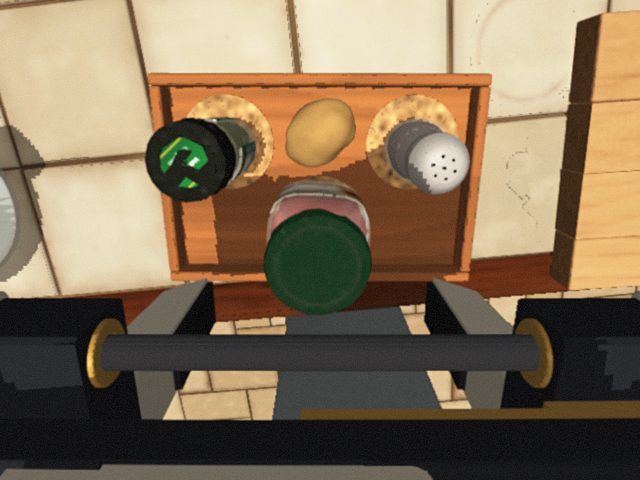

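View pics/s2.png

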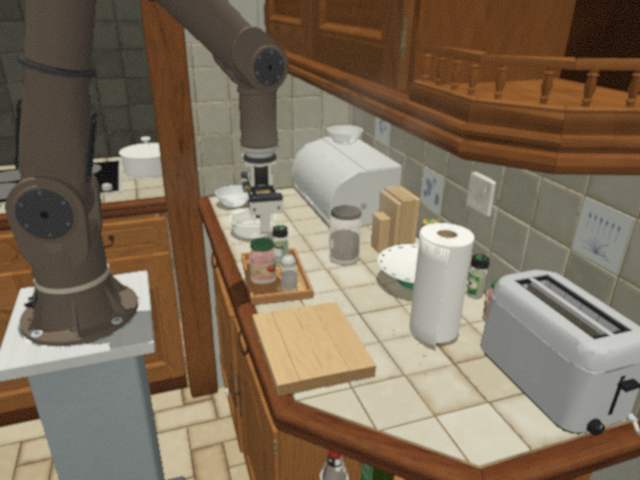

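Wrist view: the jam lid is at about (318,262), midway between the fingers. The tray rails are parallel to the jaws, and the spice cap is at (190,160) and the shaker top at (439,163).

Run:
```python
from h import *
c=manip.get_calibration('wrist');print(c['position'])
z=lambda x,y,Z: np.round(pix2(c,x,y,Z)[:2],1)
print('spice',z(190,160,112),'shaker',z(439,164,97),'jam',z(318,262,106),'pot',z(321,132,25))
print('pads',z(228,140,7.5),z(413,141,7.5))
C=np.array([z(*p,24) for p in[(150,74),(491,74),(469,280),(174,280)]]);print(C.tolist(),C.mean(0))
```

```text
[510.89293823  13.06881385 307.87449968]
spice [495.5  77.9] shaker [479.7 -46.4] jam [434.8  21.6] pot [498.7  13.6]
pads [498.9  82. ] [485.1 -52.9]
[[547.0, 123.0], [525.1, -102.2], [378.0, -89.0], [399.8, 136.7]] [462.475  17.125]
```

```bash
python3 -m inch '1 -1 25 0 1;1 -1 50 0 1;1 -1 61 0 1;1 -1 61 0 1;1 -1 61 0 0.8;1 -1 61 0 0.6;1 -1 61 0 0.5;1 -1 61 0 0.5;1 -1 61 0 0.5;1 -1 61 0 0.5' 28; python3 -m inch '0 0 0 0 0.5;0 0 0 0 0.5;0 0 -5 0 0.5;0 0 -15 0 0.5;0 0 -35 0 0.5;0 0 -65 0 0.5;0 0 -100 0 0.5;0 0 -130 0 0.5;0 0 -150 0 0.5;0 0 -150 0 0.5;0 0 -150 0 0.5'
python3 - <<'E'
from h import *
s=st();snap('wrist','w3.png')
E
```

```text
time_s: 3.72
ee_pos: [432.4, 21.5, 50.1]
eef_rot: [0.999, -0.047, 0.001, 0.0]
contact_force: [-0.1, -1.4, 5.5]
grip_width: 0.639
time_s: 4.63
ee_pos: [432.1, 21.8, 200.0]
eef_rot: [0.999, -0.047, 0.001, 0.0]
contact_force: [0.5, 0.1, -6.1]
grip_width: 0.643
t 4.63 tcp [432.1  21.8 200. ] F [ 0.5  0.1 -6.1] grip 0.643
 toolx [ 0.996 -0.094  0.002] y [-0.094 -0.996 -0.   ] q7 -1.91
```

View pics/w3.png

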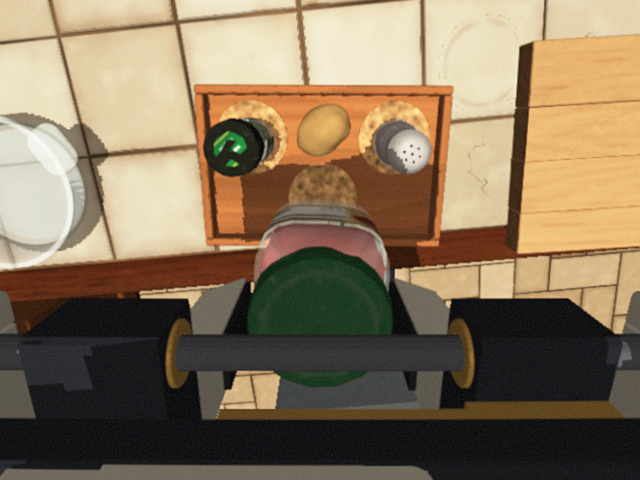

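```bash
python3 -m inch '0 5 0 0 0.5;0 18 0 0 0.5;1 40 0 0 0.5;2 68 0 0 0.5;3 98 0 0 0.5;3 128 0 0 0.5;4 158 0 0 0.5;5 188 0 0 0.5;5 218 0 0 0.5;6 248 0 0 0.5;7 278 0 0 0.5;7 306 0 0 0.5;8 330 0 0 0.5;8 348 0 0 0.5;8 360 0 0 0.5;8 366 0 0 0.5;8 368 0 0 0.5;8 368 0 0 0.5;8 368 0 0 0.5'; python3 -m inch '0 0 5 0 0.5;0 0 20 0 0.5;0 0 45 0 0.5;0 0 70 0 0.5;0 0 92 0 0.5;0 0 108 0 0.5;0 0 117 0 0.5;0 0 121 0 0.5;0 0 123 0 0.5;0 0 123 0 0.5;0 0 123 0 0.5'
python3 - <<'E'
from h import *
s=st();snap('side','s3.png')
E
```

```text
time_s: 6.27
ee_pos: [405.5, -344.0, 199.4]
eef_rot: [0.999, -0.046, -0.0, -0.0]
contact_force: [0.2, 0.2, -4.1]
grip_width: 0.645
time_s: 7.18
ee_pos: [406.0, -345.6, 77.6]
eef_rot: [0.999, -0.047, 0.001, 0.0]
contact_force: [0.1, -0.6, -4.5]
grip_width: 0.648
t 7.18 tcp [ 406.  -345.6   77.6] F [ 0.1 -0.6 -4.5] grip 0.648
 toolx [ 0.996 -0.094  0.001] y [-0.094 -0.996  0.001] q7 -1.14
```

View pics/s3.png

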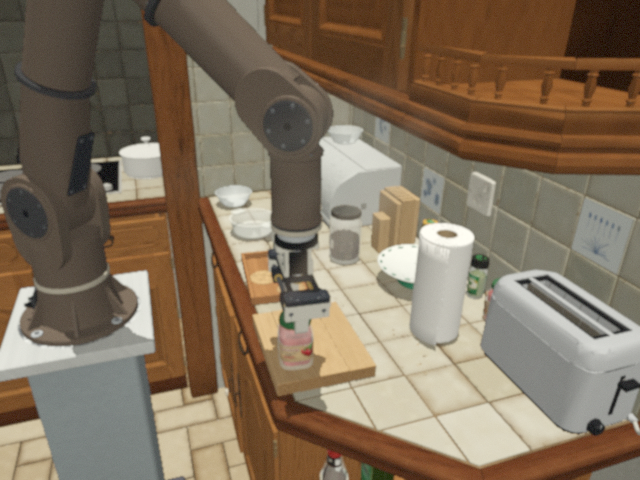

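```bash
python3 -m inch '0 0 2 0 0.5;0 0 4 0 0.5;0 0 4 0 0.5;0 0 4 0 0.5'; python3 -m inch '0 0 1 0 0.5;0 0 1 0 0.5;0 0 1 0 0.5'; python3 -m inch '0 0 1 0 0.5;0 0 1 0 0.5;0 0 1 0 0.5'
```

```text
time_s: 7.57
ee_pos: [405.2, -345.4, 72.6]
eef_rot: [0.999, -0.047, -0.0, 0.0]
contact_force: [0.5, 0.5, -4.1]
grip_width: 0.642
time_s: 7.82
ee_pos: [405.6, -345.6, 72.2]
eef_rot: [0.999, -0.047, 0.0, 0.0]
contact_force: [-1.2, 1.2, 4.3]
grip_width: 0.645
time_s: 8.07
ee_pos: [405.8, -346.0, 72.0]
eef_rot: [0.999, -0.047, 0.001, 0.001]
contact_force: [-3.6, 1.3, 13.3]
grip_width: 0.644
```

```bash
python3 -m inch '0 0 -1.2 0 0.5;0 0 -1.2 0 0.7;0 0 -1.2 0 0.8;0 0 -1.2 0 0.95;0 0 -1.2 0 0.95;0 0 -1.2 0 0.95;0 0 -10 0 1;0 0 -35 0 1;0 0 -70 0 1;0 0 -105 0 1;0 0 -128 0 1;0 0 -128 0 1;0 0 -128 0 1'
python3 - <<'E'
from h import *
s=st();snap('wrist','w4.png');snap('side','s4.png')
c=manip.get_calibration('wrist');print(c['position'])
E
```

```text
time_s: 9.15
ee_pos: [406.1, -345.9, 200.6]
eef_rot: [0.999, -0.047, 0.002, 0.001]
contact_force: [-0.4, 0.8, -0.4]
grip_width: 0.999
t 9.15 tcp [ 406.1 -345.9  200.6] F [-0.4  0.8 -0.4] grip 0.999
 toolx [ 0.996 -0.094  0.003] y [-0.094 -0.996  0.002] q7 -1.11
[ 484.27676803 -351.91286107  394.40486468]
```

View pics/w4.png

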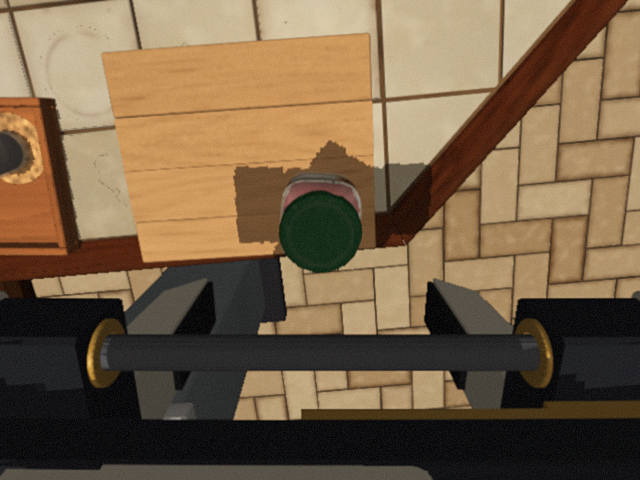

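```bash
python3 -m inch '2 -20 0 0 1;6 -58 0 0 1;11 -98 0 0 1;15 -138 0 0 1;20 -178 0 0 1;24 -218 0 0 1;28 -258 0 0 1;33 -298 0 0 1;37 -338 0 0 1;42 -378 0 0 1;48 -412 0 0 1;48 -431 0 0 1;48 -431 0 0 1;48 -431 40 0 1;48 -431 75 0 1;48 -431 75 0 1;48 -431 75 0 1'
python3 - <<'E'
from h import *
s=st();snap('wrist','w5.png')
c=manip.get_calibration('wrist');print(c['position'])
E
```

```text
time_s: 10.67
ee_pos: [491.6, 78.2, 122.1]
eef_rot: [0.999, -0.047, -0.003, 0.001]
contact_force: [0.2, -0.7, 0.8]
grip_width: 0.999
t 10.67 tcp [491.6  78.2 122.1] F [ 0.2 -0.7  0.8] grip 0.999
 toolx [ 0.996 -0.094 -0.005] y [-0.094 -0.996  0.002] q7 -2.1
[572.91972882  72.01309899 319.91553878]
```

View pics/w5.png

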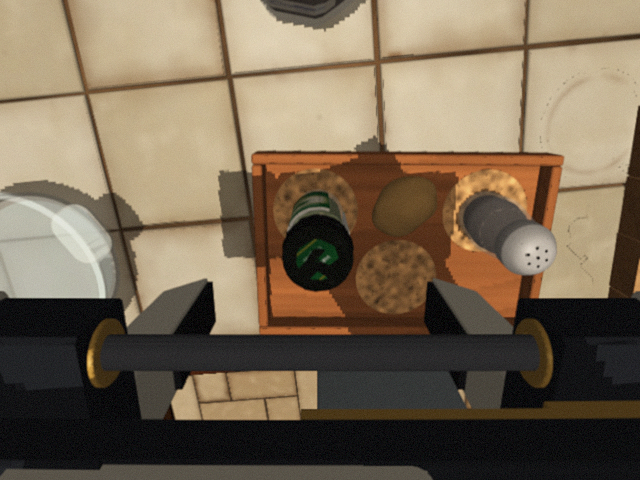

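The spice cap is at (318,253), centred between the jaws. The pad rings (315,208), (485,210) and (397,277) are clear to see.

Run:
```python
from h import *
c=manip.get_calibration('wrist')
z=lambda x,y,Z: np.round(pix2(c,x,y,Z)[:2],1)
s=st()
print('spice',z(318,253,112),'shaker',z(529,248,95),'pot',z(405,205,25),'pads',z(315,208,7.5),z(485,210,7.5),z(397,277,7.5))
C=np.array([z(*p,24) for p in[(253,155),(562,155)]]);print(C)
```

```text
t 10.72 tcp [493.2  78.8 123.8] F [0.  0.  0.2] grip 1.003
 toolx [ 0.996 -0.094 -0.002] y [-0.094 -0.996  0.   ] q7 -2.1
spice [499.   80.1] shaker [484.1 -44.6] pot [500.   14.6] pads [500.1  82.9] [485.5 -52.7] [434.1  19.9]
[[ 547.7  123.5]
 [ 526.4 -101.6]]
```

```bash
python3 -m inch '3 -1 25 0 1;3 -1 55 0 0.8;3 -1 74 0 0.7;3 -1 74 0 0.7;3 -1 74 0 0.6;3 -1 74 0 0.5;3 -1 74 0 0.4;3 -1 74 0 0.3;3 -1 74 0 0.3;3 -1 74 0 0.3;3 -1 74 0 0.3;3 -1 74 0 0.3' 14
python3 - <<'E'
from h import *
s=st();snap('wrist','w6.png')
E
```

```text
time_s: 11.72
ee_pos: [497.5, 79.8, 50.5]
eef_rot: [0.999, -0.047, 0.001, 0.0]
contact_force: [-1.3, -1.6, 7.5]
grip_width: 0.435
t 11.72 tcp [497.5  79.8  50.5] F [-1.3 -1.6  7.5] grip 0.435
 toolx [ 0.996 -0.094  0.002] y [-0.094 -0.996 -0.   ] q7 -2.16
```

View pics/w6.png

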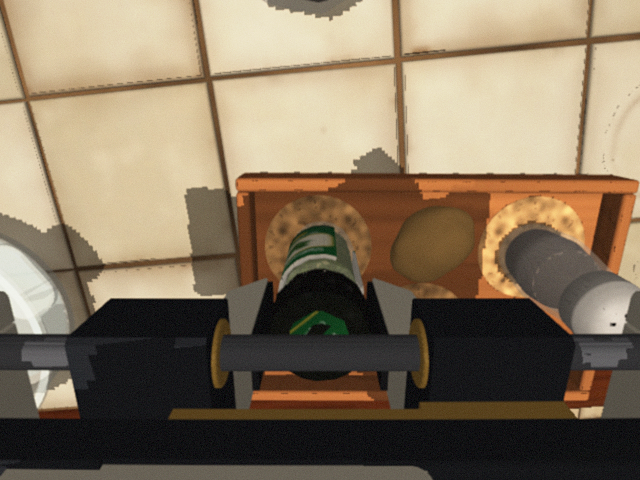

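```bash
python3 -m inch '0 0 0 0 0.3;0 0 -5 0 0.3;0 0 -15 0 0.3;0 0 -35 0 0.3;0 0 -65 0 0.3;0 0 -95 0 0.3;0 0 -125 0 0.3;0 0 -142 0 0.3;0 0 -150 0 0.3;0 0 -150 0 0.3'; python3 -m inch '0 5 0 0 0.3;2 18 0 0 0.3;4 40 0 0 0.3;7 68 0 0 0.3;10 98 0 0 0.3;13 128 0 0 0.3;16 158 0 0 0.3;19 188 0 0 0.3;22 218 0 0 0.3;25 248 0 0 0.3;28 275 0 0 0.3;31 303 0 0 0.3;33 327 0 0 0.3;35 344 0 0 0.3;36 356 0 0 0.3;37 362 0 0 0.3;37 363 0 0 0.3;37 363 0 0 0.3;37 363 0 0 0.3';python3 -m inch '0 0 5 0 0.3;0 0 20 0 0.3;0 0 45 0 0.3;0 0 70 0 0.3;0 0 92 0 0.3;0 0 108 0 0.3;0 0 117 0 0.3;0 0 123 0 0.3;0 0 126 0 0.3;0 0 126 0 0.3;0 0 126 0 0.3'
```

```text
time_s: 12.6
ee_pos: [497.6, 80.3, 201.7]
eef_rot: [0.999, -0.047, 0.002, -0.0]
contact_force: [-0.5, -0.4, -2.0]
grip_width: 0.441
time_s: 14.18
ee_pos: [499.6, -283.4, 199.4]
eef_rot: [0.999, -0.046, -0.0, -0.0]
contact_force: [-0.2, -0.0, -1.1]
grip_width: 0.438
time_s: 15.1
ee_pos: [500.0, -285.1, 74.5]
eef_rot: [0.999, -0.047, 0.001, 0.0]
contact_force: [-0.7, 0.2, -0.5]
grip_width: 0.438
```

```bash
python3 -m inch '0 0 1 0 0.3;0 0 2 0 0.3;0 0 2 0 0.3;0 0 2 0 0.3'; python3 -m inch '0 0 1 0 0.3;0 0 1 0 0.3;0 0 1 0 0.3'
```

```text
time_s: 15.43
ee_pos: [500.1, -285.3, 72.5]
eef_rot: [0.999, -0.047, 0.001, 0.0]
contact_force: [-0.2, -0.2, 5.7]
grip_width: 0.439
time_s: 15.68
ee_pos: [500.4, -286.0, 72.2]
eef_rot: [0.999, -0.047, 0.001, 0.001]
contact_force: [-1.5, -0.7, 11.1]
grip_width: 0.44
```

```bash
python3 -m inch '0 0 -1 0 0.3;0 0 -1 0 0.5;0 0 -1 0 0.6;0 0 -1 0 0.7;0 0 -1 0 0.7;0 0 -1 0 0.7;0 0 -10 0 0.7;0 0 -35 0 0.7;0 0 -70 0 1;0 0 -105 0 1;0 0 -128 0 1;0 0 -128 0 1;0 0 -128 0 1'
python3 - <<'E'
from h import *
s=st();snap('wrist','w7.png')
E
```

```text
time_s: 16.77
ee_pos: [500.3, -285.4, 200.7]
eef_rot: [0.999, -0.047, 0.002, 0.001]
contact_force: [-0.1, 0.7, -0.5]
grip_width: 0.985
t 16.77 tcp [ 500.3 -285.4  200.7] F [-0.1  0.7 -0.5] grip 0.985
 toolx [ 0.996 -0.094  0.003] y [-0.094 -0.996  0.001] q7 -1.32
```

View pics/w7.png

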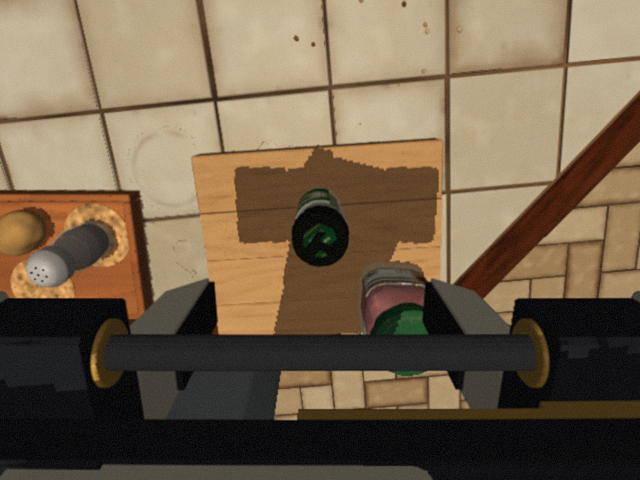

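```bash
python3 -m inch '-4 -20 0 0 1;-10 -58 0 0 1;-17 -98 0 0 1;-24 -138 0 0 1;-31 -178 0 0 1;-38 -215 0 0 1;-42 -237 0 0 1;-42 -237 0 0 1;-42 -237 40 0 1;-42 -237 75 0 1;-42 -237 75 0 1;-42 -237 75 0 1;-42 -237 75 0 1'
python3 - <<'E'
from h import *
s=st();snap('wrist','w8.png')
E
```

```text
time_s: 17.9
ee_pos: [480.3, -45.3, 124.5]
eef_rot: [0.999, -0.047, -0.0, -0.0]
contact_force: [0.9, -0.0, 0.7]
grip_width: 0.999
t 17.9 tcp [480.3 -45.3 124.5] F [ 0.9 -0.   0.7] grip 0.999
 toolx [ 0.996 -0.095 -0.   ] y [-0.095 -0.996 -0.   ] q7 -1.82
```

View pics/w8.png

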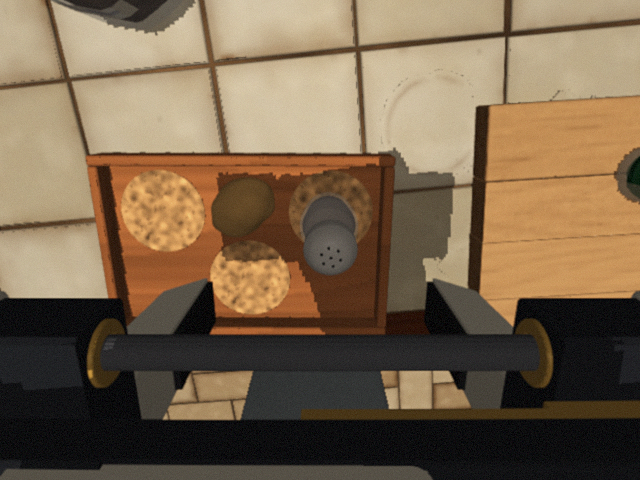

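The shaker top is at (330,250), about 10 px right of the jaw centre, so I need to shift that way.

Run:
```python
from h import *
c=manip.get_calibration('wrist')
z=lambda x,y,Z: np.round(pix2(c,x,y,Z)[:2],1)
s=st();print('shaker',z(330,250,96),z(330,195,7),'pads',z(330,210,6.5),z(163,211,6.5),z(250,277,6.5),'pot',z(243,206,25))
print('TCP line',z(319.5,250,96))
```

```text
t 17.95 tcp [481.  -45.2 125.1] F [-0.  -0.6  0.5] grip 0.998
 toolx [ 0.996 -0.095  0.002] y [-0.095 -0.996 -0.   ] q7 -1.82
shaker [481.9 -50.5] [497.2 -53.9] pads [484.9 -52.9] [496.9  81.8] [433.2  19.9] pot [498.6  12.5]
TCP line [482.5 -44.3]
```

```bash
python3 -m inch '1 3 25 0 1;1 6 55 0 0.85;1 6 75 0 0.75;1 6 82 0 0.7;1 6 82 0 0.6;1 6 82 0 0.5;1 6 82 0 0.4;1 6 82 0 0.35;1 6 82 0 0.35;1 6 82 0 0.35;1 6 82 0 0.35;1 6 82 0 0.35' 14; python3 -m inch '0 0 0 0 0.3;0 0 -5 0 0.3;0 0 -15 0 0.3;0 0 -35 0 0.3;0 0 -65 0 0.3;0 0 -95 0 0.3;0 0 -125 0 0.3;0 0 -147 0 0.3;0 0 -157 0 0.3;0 0 -157 0 0.3;0 0 -157 0 0.3'
python3 - <<'E'
from h import *
s=st();snap('wrist','w9.png')
E
```

```text
time_s: 18.95
ee_pos: [480.6, -51.2, 42.0]
eef_rot: [0.999, -0.047, 0.0, 0.0]
contact_force: [-0.1, -0.9, 4.1]
grip_width: 0.354
time_s: 19.87
ee_pos: [480.0, -51.2, 198.3]
eef_rot: [0.999, -0.047, -0.0, 0.0]
contact_force: [-0.9, 0.7, -1.6]
grip_width: 0.351
t 19.87 tcp [480.  -51.2 198.3] F [-0.9  0.7 -1.6] grip 0.351
 toolx [ 0.996 -0.094 -0.   ] y [-0.094 -0.996  0.   ] q7 -1.76
```

View pics/w9.png

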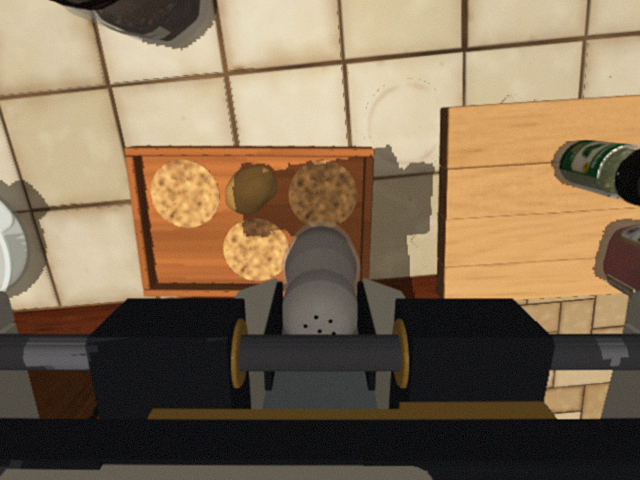

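```bash
python3 -m inch '-2 5 0 0 0.2;-5 18 0 0 0.2;-12 40 0 0 0.2;-19 65 0 0 0.2;-27 92 0 0 0.2;-35 120 0 0 0.2;-42 144 0 0 0.2;-46 159 0 0 0.2;-49 167 0 0 0.2;-49 169 0 0 0.2;-49 169 0 0 0.2;-49 169 0 0 0.2'; python3 -m inch '0 0 5 0 0.2;0 0 20 0 0.2;0 0 45 0 0.2;0 0 70 0 0.2;0 0 95 0 0.2;0 0 112 0 0.2;0 0 124 0 0.2;0 0 129 0 0.2;0 0 131 0 0.2;0 0 131 0 0.2;0 0 131 0 0.2'
python3 - <<'E'
from h import *
s=st();im=snap('side','s9.png');cv2.imwrite('pics/s9a.png',cv2.resize(im[230:400,220:420],None,fx=3.5,fy=3.5,interpolation=cv2.INTER_CUBIC))
E
```

```text
time_s: 20.92
ee_pos: [415.9, -213.5, 198.2]
eef_rot: [0.999, -0.046, -0.0, -0.0]
contact_force: [0.0, 0.1, -1.5]
grip_width: 0.351
time_s: 21.83
ee_pos: [416.3, -214.6, 68.3]
eef_rot: [0.999, -0.047, 0.001, 0.0]
contact_force: [0.1, 0.1, 0.1]
grip_width: 0.349
t 21.83 tcp [ 416.3 -214.6   68.3] F [0.1 0.1 0.1] grip 0.349
 toolx [ 0.996 -0.094  0.001] y [-0.094 -0.996  0.   ] q7 -1.42
```

View pics/s9a.png

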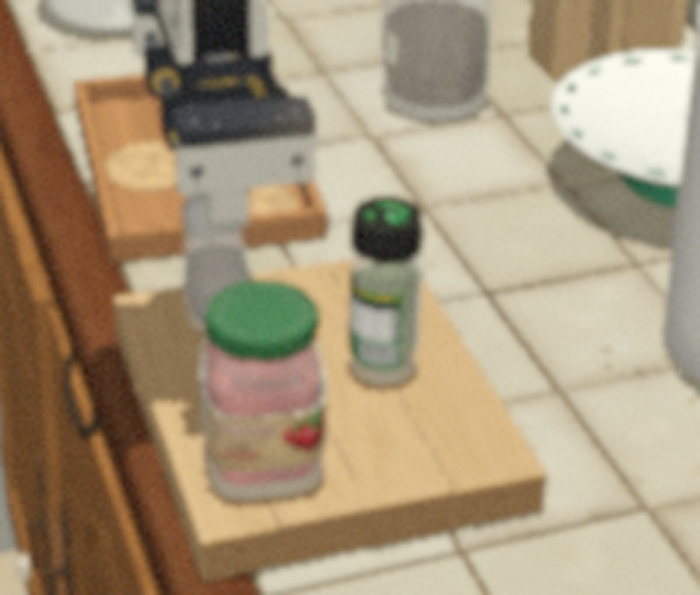

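```bash
python3 -m inch '0 0 2 0 0.2;0 0 3 0 0.2;0 0 3.5 0 0.2;0 0 3.5 0 0.2'; python3 -m inch '0 0 1 0 0.2;0 0 1 0 0.2;0 0 1 0 0.2';  python3 -m inch '0 0 1 0 0.2;0 0 1 0 0.2;0 0 1 0 0.2'
```

```text
time_s: 22.22
ee_pos: [415.6, -214.8, 64.2]
eef_rot: [0.999, -0.047, 0.0, 0.0]
contact_force: [0.2, -0.6, -1.1]
grip_width: 0.349
time_s: 22.47
ee_pos: [416.6, -215.2, 63.9]
eef_rot: [0.999, -0.047, 0.001, 0.0]
contact_force: [-0.4, -0.2, 6.2]
grip_width: 0.347
time_s: 22.72
ee_pos: [417.4, -215.6, 63.6]
eef_rot: [0.999, -0.047, 0.002, 0.001]
contact_force: [-0.5, -0.4, 13.6]
grip_width: 0.356
```

```bash
python3 -m inch '0 0 -1.5 0 0.2;0 0 -1.5 0 0.4;0 0 -1.5 0 0.55;0 0 -1.5 0 0.7;0 0 -1.5 0 0.7;0 0 -1.5 0 0.7;0 0 -10 0 0.7;0 0 -35 0 0.7;0 0 -70 0 0.8;0 0 -105 0 0.8;0 0 -137 0 0.8;0 0 -137 0 0.8;0 0 -137 0 0.8'
python3 - <<'E'
from h import *
s=st();snap('wrist','w10.png')
E
```

```text
time_s: 23.8
ee_pos: [416.9, -215.2, 201.6]
eef_rot: [0.999, -0.047, 0.002, 0.001]
contact_force: [0.3, 0.0, -0.5]
grip_width: 0.795
t 23.8 tcp [ 416.9 -215.2  201.6] F [ 0.3  0.  -0.5] grip 0.795
 toolx [ 0.996 -0.094  0.004] y [-0.094 -0.996  0.002] q7 -1.36
```

View pics/w10.png

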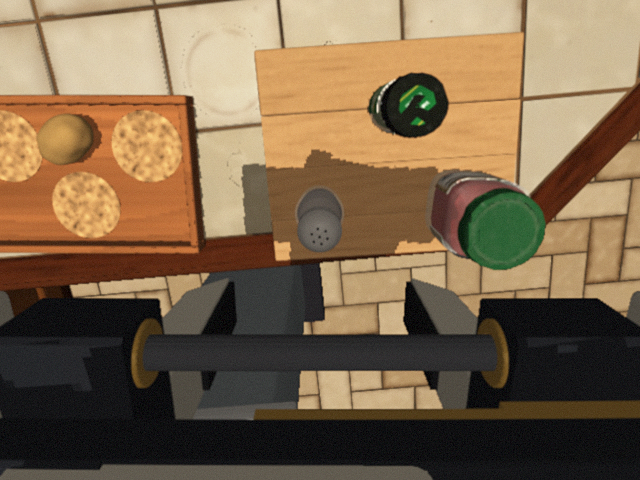

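```bash
python3 -m inch '5 -20 0 0 1;14 -58 0 0 1;24 -98 0 0 1;34 -138 0 0 1;44 -178 0 0 1;52 -215 0 0 1;57 -235 0 0 1;57 -235 0 0 1;57 -235 40 0 1;57 -235 80 0 1;57 -235 110 0 0.9;57 -235 110 0 0.9;57 -235 110 0 0.9'
python3 - <<'E'
from h import *
s=st();snap('wrist','w11.png')
E
```

```text
time_s: 24.93
ee_pos: [492.5, 13.2, 87.8]
eef_rot: [0.999, -0.047, -0.003, 0.0]
contact_force: [-0.5, -0.3, 0.8]
grip_width: 0.905
t 24.93 tcp [492.5  13.2  87.8] F [-0.5 -0.3  0.8] grip 0.905
 toolx [ 0.996 -0.094 -0.005] y [-0.094 -0.996  0.001] q7 -1.99
```

View pics/w11.png

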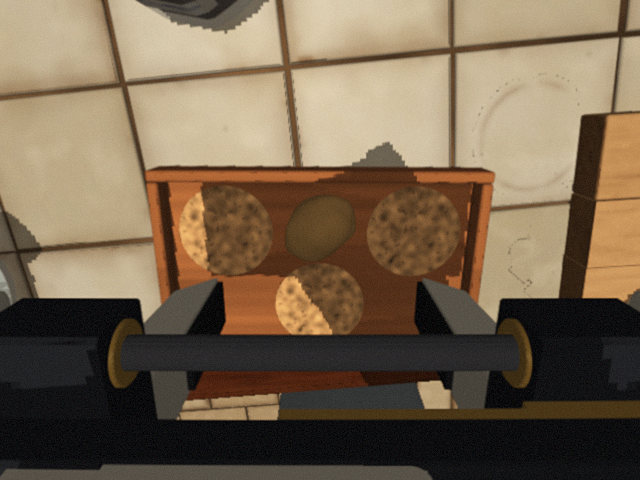

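Run:
```python
from h import *
s=st();c=manip.get_calibration('wrist')
z=lambda x,y,Z: np.round(pix2(c,x,y,Z)[:2],1)
print('pot',z(320,227,23),z(226,230,6),z(414,231,6),z(320,302,6))
```

```text
t 24.98 tcp [494.2  13.5  89.5] F [1.  0.  1.5] grip 0.905
 toolx [ 0.996 -0.094 -0.001] y [-0.094 -0.996  0.   ] q7 -1.99
pot [499.2  13.9] [498.6  82.7] [484.8 -53.5] [434.6  20. ]
```

```bash
python3 -m inch '3 0 30 0 0.9;3 0 60 0 0.9;3 0 75 0 0.85;3 0 80 0 0.8;3 0 80 0 0.7;3 0 80 0 0.6;3 0 80 0 0.5;3 0 80 0 0.4;3 0 80 0 0.4;3 0 80 0 0.3;3 0 80 0 0.3' 8
python3 - <<'E'
from h import *
s=st();snap('wrist','w12.png')
E
```

```text
time_s: 25.9
ee_pos: [497.7, 13.5, 9.5]
eef_rot: [0.999, -0.047, 0.0, 0.0]
contact_force: [-0.1, 0.3, -0.1]
grip_width: 0.342
t 25.9 tcp [497.7  13.5   9.5] F [-0.1  0.3 -0.1] grip 0.342
 toolx [ 0.996 -0.094  0.001] y [-0.094 -0.996  0.   ] q7 -2.06
```

View pics/w12.png

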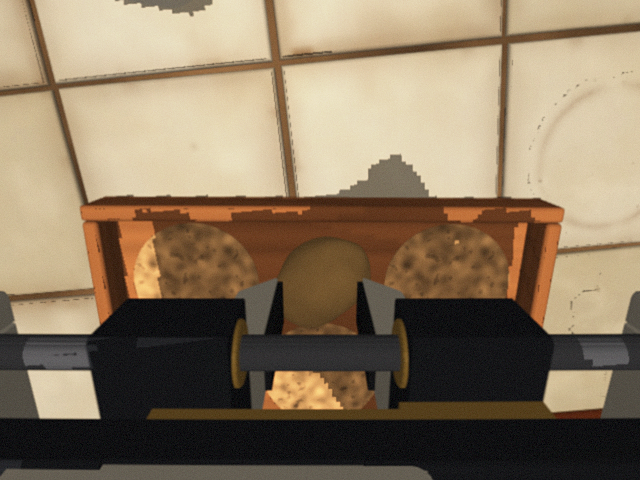

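Run:
```python
from h import *
s=st();c=manip.get_calibration('wrist')
z=lambda x,y,Z: np.round(pix2(c,x,y,Z)[:2],1)
t=s['ee_pos'];print('tcp pix',proj(c,[t,t+[0,0,18.8],t+[0,16,18.8],t+[10,0,18.8]]))
print('pot back top',z(325,237,26),'sides',z(279,280,26),z(371,280,26), 'bottom', z(325,328,20))
```

```text
t 25.95 tcp [497.6  13.5   9.3] F [ 0.3  0.5 -0. ] grip 0.323
 toolx [ 0.996 -0.094  0.   ] y [-0.094 -0.996  0.   ] q7 -2.06
tcp pix [[321.48322503 270.61818955]
 [321.61315224 285.33667562]
 [288.63007126 288.20746516]
 [319.64367223 266.0424406 ]]
pot back top [521.    9.7] sides [501.4  34. ] [497.2 -10.5] bottom [469.7  14.4]
```

```bash
python3 -m inch '0 0 0 0 0.2;0 0 0 0 0.2;0 0 0 0 0.2'
python3 - <<'E'
from h import *
s=st();im=snap('wrist','w13.png');cv2.imwrite('pics/w13a.png',cv2.resize(im[180:480,200:440],None,fx=2.0,fy=2.0,interpolation=cv2.INTER_CUBIC))
E
```

```text
time_s: 26.2
ee_pos: [497.4, 13.6, 9.1]
eef_rot: [0.999, -0.047, -0.0, 0.0]
contact_force: [0.3, -0.1, -0.2]
grip_width: 0.203
t 26.2 tcp [497.4  13.6   9.1] F [ 0.3 -0.1 -0.2] grip 0.203
 toolx [ 0.996 -0.094 -0.   ] y [-0.094 -0.996  0.   ] q7 -2.06
```

View pics/w13a.png

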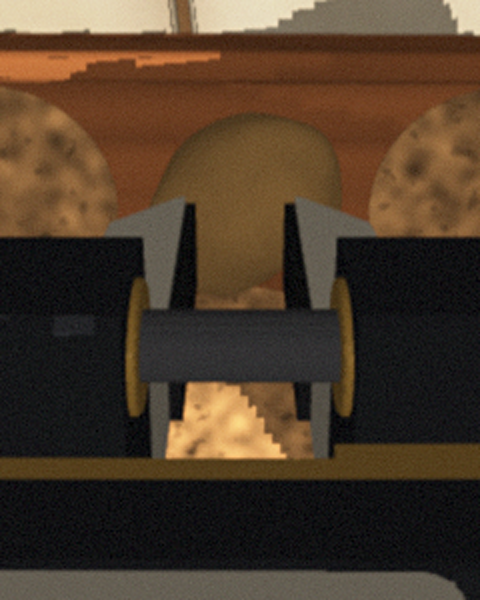

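Run:
```python
from h import *
im=snap('side','s13.png');cv2.imwrite('pics/s13a.png',cv2.resize(im[160:310,200:350],None,fx=4,fy=4,interpolation=cv2.INTER_CUBIC))
st()
c=manip.get_calibration('side')
print(proj(c,[[497.5,13.5,9],[497.5,13.5,28],[498,13.5,23],[498,13.5,75]]), (proj(c,[[497.5,13.5,9],[497.5,13.5,28],[498,13.5,75]])-[200,160])*4)
```

```text
t 26.3 tcp [497.4  13.6   9.1] F [-0.2 -1.2  0.3] grip 0.201
 toolx [ 0.996 -0.094 -0.   ] y [-0.094 -0.996  0.   ] q7 -2.06
[[288.98840623 273.71489658]
 [288.92001736 267.25791761]
 [289.12518934 268.93633122]
 [288.93740306 250.89418445]] [[355.95362492 454.85958631]
 [355.68006944 429.03167044]
 [355.74961226 363.5767378 ]]
```

View pics/s13a.png

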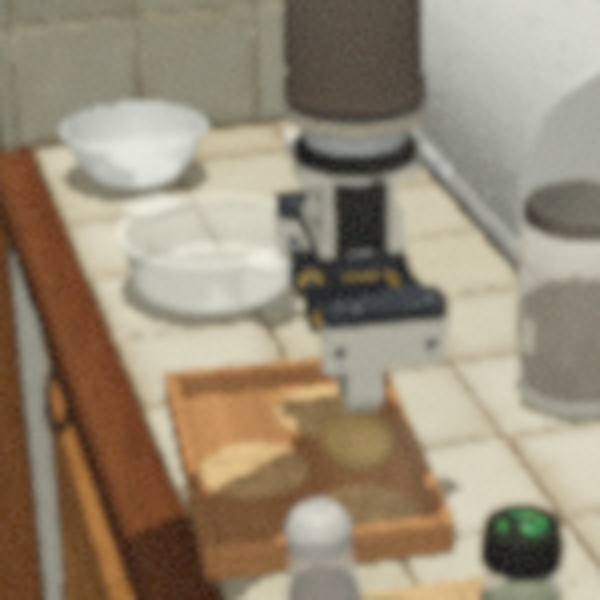

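Run:
```python
from h import *
c=manip.get_calibration('side')
t=np.array([205.7,-589.6,186.9]);x=np.array([.944,.329,0]);y=np.array([.329,-.944,0]);
for dz in (0,20,40): print(dz,np.round(proj(c,[t+y*48+[0,0,dz],t-y*48+[0,0,dz],t+y*48+x*9.5+[0,0,dz],t+y*65-x*9.5+[0,0,dz],t+y*65+x*9.5+[0,0,dz]])).tolist())
im=cv2.imread('pics/side0.png');cv2.imwrite('pics/s0b.png',cv2.resize(im[270:420,130:280],None,fx=4,fy=4,interpolation=cv2.INTER_CUBIC))
```

```text
0 [[219.0, 438.0], [183.0, 392.0], [226.0, 435.0], [218.0, 452.0], [233.0, 444.0]]
20 [[217.0, 426.0], [182.0, 381.0], [225.0, 422.0], [217.0, 439.0], [232.0, 431.0]]
40 [[216.0, 413.0], [180.0, 368.0], [224.0, 409.0], [216.0, 426.0], [231.0, 418.0]]
```

View pics/s0b.png

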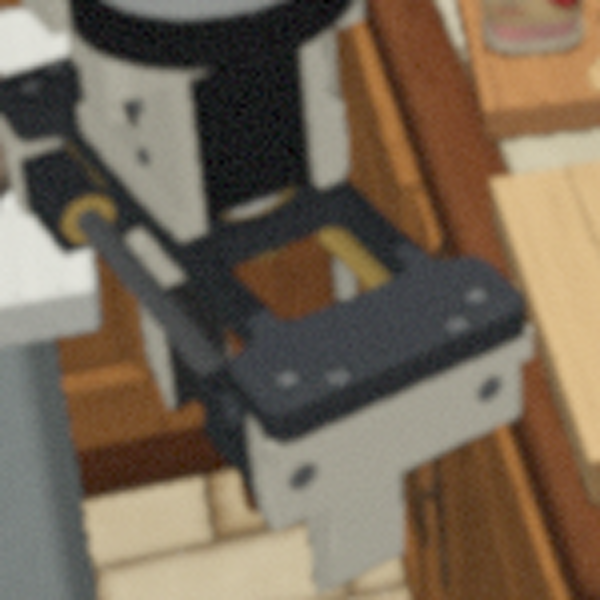

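Run:
```python
from h import *
c=manip.get_calibration('side')
im=cv2.imread('pics/s13.png');cv2.imwrite('pics/s13b.png',cv2.resize(im[235:285,270:320],None,fx=12,fy=12,interpolation=cv2.INTER_CUBIC))
t=np.array([497.4,13.6,9.1]);x=np.array([.996,-.094,0]);y=np.array([-.094,-.996,0])
for dz in (20,30,35,40,45,50): print(dz,np.round((proj(c,[t+y*28-x*9.5+[0,0,dz],t+y*28+x*9.5+[0,0,dz]])-[270,235])*12).tolist())
t=np.array([205.7,-589.6,186.9]);x=np.array([.944,.329,0]);y=np.array([.329,-.944,0]);
for dz in (30,40,45,50,55): print(dz,np.round((proj(c,[t+y*65-x*9.5+[0,0,dz],t+y*65+x*9.5+[0,0,dz]])-[130,270])*4).tolist())
```

```text
20 [[207.0, 451.0], [297.0, 441.0]]
30 [[207.0, 409.0], [296.0, 399.0]]
35 [[207.0, 388.0], [296.0, 378.0]]
40 [[206.0, 367.0], [296.0, 357.0]]
45 [[206.0, 345.0], [296.0, 336.0]]
50 [[206.0, 324.0], [296.0, 315.0]]
30 [[346.0, 650.0], [406.0, 618.0]]
40 [[344.0, 623.0], [404.0, 592.0]]
45 [[342.0, 610.0], [403.0, 579.0]]
50 [[341.0, 596.0], [402.0, 565.0]]
55 [[340.0, 583.0], [401.0, 552.0]]
```

View pics/s13b.png

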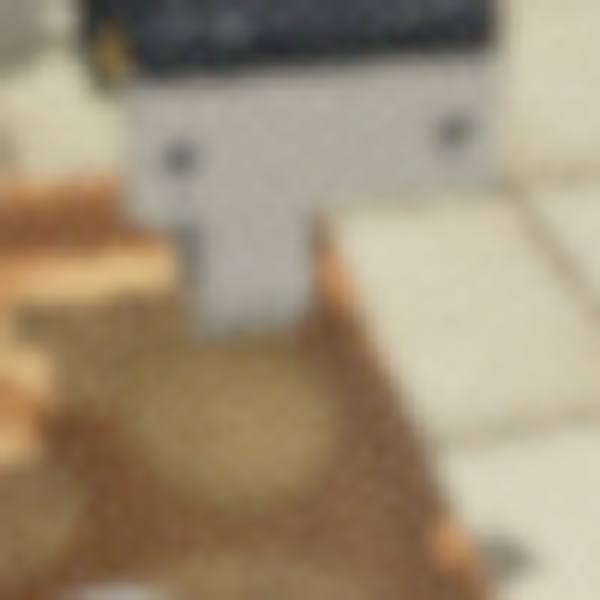

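```bash
python3 -m inch '0 0 0 0 0.8;0 0 0 0 0.8;0 0 0 0 0.8;0 0 0 0 0.8;0 0 0 0 0.8'; python3 -m inch '0 0 10 0 0.8;0 0 20 0 0.8;0 0 28 0 0.8;0 0 28 0 0.8'
python3 - <<'E'
from h import *
s=st();im=snap('side','s14.png');cv2.imwrite('pics/s14b.png',cv2.resize(im[235:285,260:320],None,fx=12,fy=12,interpolation=cv2.INTER_CUBIC));snap('wrist','w14.png')
E
```

```text
time_s: 26.72
ee_pos: [497.5, 13.5, 9.1]
eef_rot: [0.999, -0.047, -0.0, 0.0]
contact_force: [-0.0, 0.7, -0.1]
grip_width: 0.514
time_s: 27.05
ee_pos: [495.9, 13.4, -21.1]
eef_rot: [0.999, -0.047, -0.002, 0.0]
contact_force: [-1.0, -0.1, 0.2]
grip_width: 0.779
t 27.05 tcp [495.9  13.4 -21.1] F [-1.  -0.1  0.2] grip 0.779
 toolx [ 0.996 -0.094 -0.003] y [-0.094 -0.996  0.001] q7 -2.09
```

View pics/s14b.png

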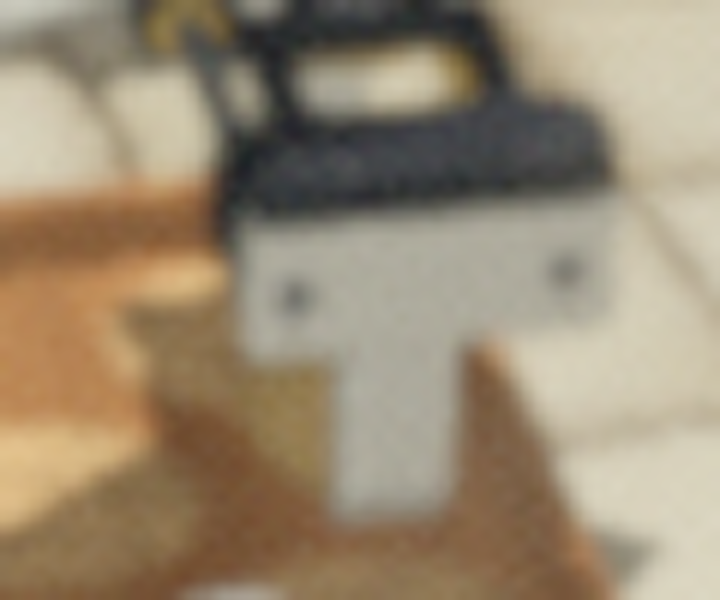

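View pics/w14.png

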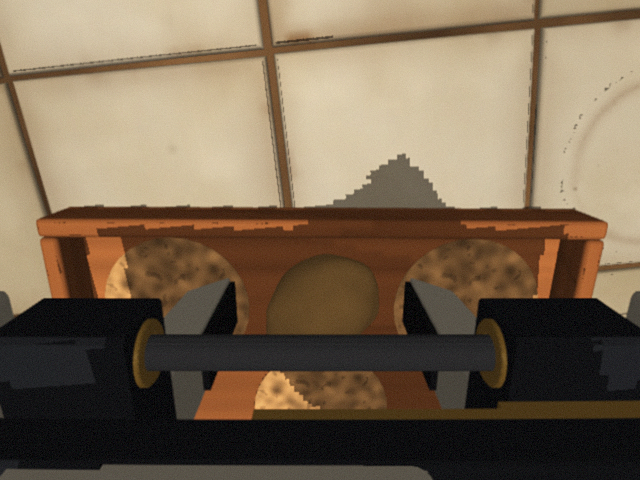

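Run:
```python
from h import *
s=st();c=manip.get_calibration('side');t=np.array(s['ee_pos']);x=np.array([.996,-.094,0]);y=np.array([-.094,-.996,0])
for z in (10,20,25,30,35): 
  p=t+y*55;p[2]=z;print(z,np.round((proj(c,[p-x*9.5,p+x*9.5])-[260,235])*12).tolist())
c=manip.get_calibration('wrist');z=lambda a,b,Z: np.round(pix2(c,a,b,Z)[:2],1)
print(z(323,300,30),z(269,300,25),z(379,300,25))
```

```text
t 27.15 tcp [496.8  13.6 -19.7] F [ 0.4 -0.2  0.7] grip 0.795
 toolx [ 0.996 -0.094 -0.002] y [-0.094 -0.996  0.   ] q7 -2.09
10 [[351.0, 595.0], [441.0, 585.0]]
20 [[350.0, 553.0], [441.0, 543.0]]
25 [[350.0, 532.0], [441.0, 522.0]]
30 [[350.0, 511.0], [440.0, 501.0]]
35 [[349.0, 490.0], [440.0, 480.0]]
[504.2  12.5] [503.9  35.1] [499.6 -10.5]
```

```bash
python3 -m inch '2 0 6 0 0.8;2 0 10 0 0.8;2 0 13 0 0.75;2 0 13 0 0.75'; python3 -m inch '0 0 0 0 0.65;0 0 0 0 0.55;0 0 0 0 0.5;0 0 0 0 0.4;0 0 0 0 0.3;0 0 0 0 0.3;0 0 0 0 0.3;0 0 0 0 0.3' 10
python3 - <<'E'
from h import *
s=st();snap('wrist','w15.png')
E
```

```text
time_s: 27.48
ee_pos: [499.2, 13.3, -32.5]
eef_rot: [0.999, -0.047, -0.0, 0.0]
contact_force: [-0.5, 0.4, 0.0]
grip_width: 0.752
time_s: 28.15
ee_pos: [499.6, 13.3, -31.8]
eef_rot: [0.999, -0.047, 0.0, 0.0]
contact_force: [0.3, -1.3, 1.9]
grip_width: 0.506
t 28.15 tcp [499.6  13.3 -31.8] F [ 0.3 -1.3  1.9] grip 0.506
 toolx [ 0.996 -0.094  0.   ] y [-0.094 -0.996  0.   ] q7 -2.1
```

View pics/w15.png

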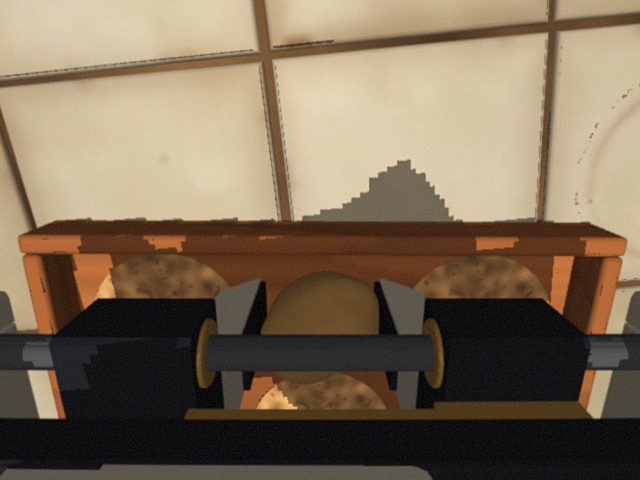

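```bash
python3 -m inch '0 0 -5 0 0.3;0 0 -15 0 0.3;0 0 -35 0 0.3;0 0 -65 0 0.3;0 0 -95 0 0.3;0 0 -115 0 0.3;0 0 -125 0 0.3;0 0 -125 0 0.3;0 0 -125 0 0.3'; python3 -m inch '-2 -12 0 0 0.3;-6 -32 0 0 0.3;-12 -60 0 0 0.3;-18 -90 0 0 0.3;-24 -120 0 0 0.3;-30 -150 0 0 0.3;-36 -180 0 0 0.3;-42 -210 0 0 0.3;-48 -240 0 0 0.3;-54 -268 0 0 0.3;-57 -285 0 0 0.3;-59 -295 0 0 0.3;-59 -295 0 0 0.3;-59 -295 0 0 0.3'
python3 - <<'E'
from h import *
s=st();snap('wrist','w16.png');im=snap('side','s16.png');cv2.imwrite('pics/s16b.png',cv2.resize(im[150:280,190:340],None,fx=5,fy=5,interpolation=cv2.INTER_CUBIC)[:600])
E
```

```text
time_s: 28.95
ee_pos: [499.4, 13.2, 93.1]
eef_rot: [0.999, -0.047, 0.0, 0.0]
contact_force: [-0.3, 0.4, -1.4]
grip_width: 0.503
time_s: 30.12
ee_pos: [468.0, 311.5, 91.8]
eef_rot: [0.999, -0.047, -0.001, 0.001]
contact_force: [-0.0, -0.8, -0.7]
grip_width: 0.504
t 30.12 tcp [468.  311.5  91.8] F [-0.  -0.8 -0.7] grip 0.504
 toolx [ 0.996 -0.094 -0.002] y [-0.094 -0.996  0.002] q7 -2.58
```

View pics/w16.png

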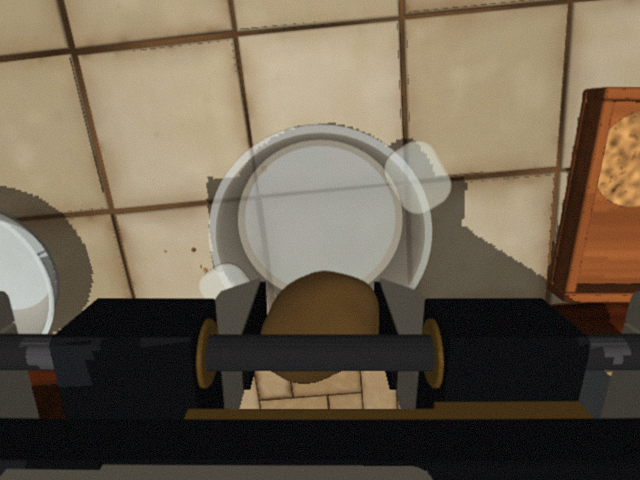

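View pics/s16b.png

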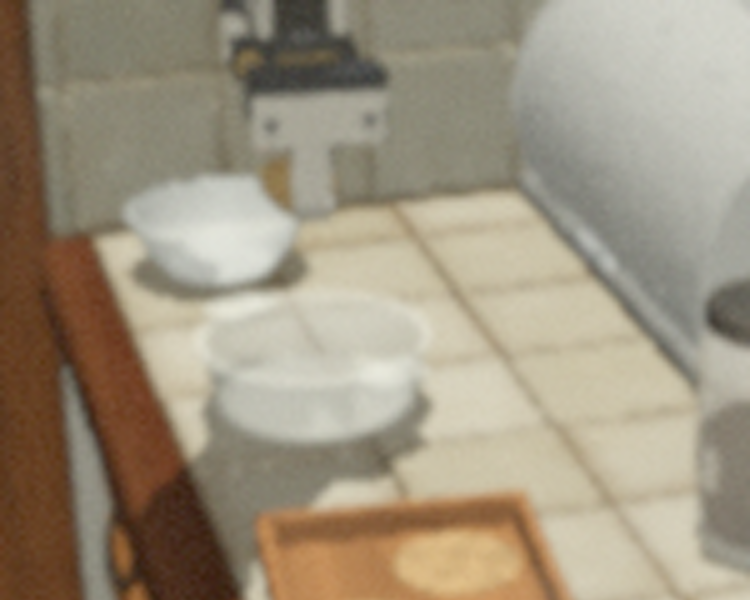

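Run:
```python
from h import *
s=st();c=manip.get_calibration('wrist');z=lambda a,b,Z: np.round(pix2(c,a,b,Z)[:2],1)
print('floor',z(320,220,5),z(239,220,5),z(402,220,5),z(320,140,5),'rim',z(209,225,48),z(432,225,48), z(320,124,48))
c=manip.get_calibration('top');print('bowl',pix2(c,165,275,44))
```

```text
t 30.22 tcp [468.8 310.4  92.4] F [ 0.6  0.1 -0.8] grip 0.505
 toolx [ 0.995 -0.096 -0.001] y [-0.096 -0.995  0.002] q7 -2.58
floor [473.1 310.6] [478.9 369.7] [467.3 250.8] [530.1 305.1] rim [488.  378.8] [474.5 240.3] [541.8 304. ]
bowl [457.30115416 549.67851297  44.        ]
```

```bash
python3 -m inch '1 0 8 0 0.3;2 0 28 0 0.3;2 0 55 0 0.3;2 0 80 0 0.3;2 0 98 0 0.3;2 0 108 0 0.3;2 0 111 0 0.3;2 0 111 0 0.3;2 0 111 0 0.3'; python3 -m inch '0 0 0 0 0.55;0 0 0 0 0.58;0 0 0 0 0.62;0 0 0 0 0.65;0 0 0 0 0.65;0 0 0 0 0.65;0 0 -15 0 0.65;0 0 -45 0 0.65;0 0 -80 0 0.65;0 0 -120 0 0.7;0 0 -150 0 0.8;0 0 -150 0 0.8'
python3 - <<'E'
from h import *
s=st();snap('wrist','w17.png')
E
```

```text
time_s: 30.97
ee_pos: [471.1, 312.6, -17.1]
eef_rot: [0.999, -0.047, 0.0, -0.0]
contact_force: [-0.5, -0.6, -0.4]
grip_width: 0.509
time_s: 31.97
ee_pos: [473.3, 315.2, 138.7]
eef_rot: [0.999, -0.047, 0.004, -0.003]
contact_force: [1.5, 0.9, -1.0]
grip_width: 0.781
t 31.97 tcp [473.3 315.2 138.7] F [ 1.5  0.9 -1. ] grip 0.781
 toolx [ 0.996 -0.094  0.007] y [-0.094 -0.996 -0.007] q7 -2.55
```

View pics/w17.png

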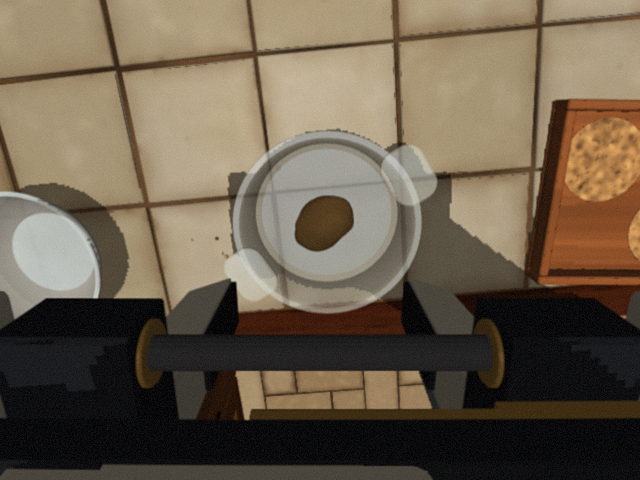

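The potato is in the dish at (324,223), and the dish hasn't moved. One finding: the real fingertips end about 47 mm above the reported TCP, so the jars were gripped near their tops. I'll regrasp a little lower, starting with the shaker.

```bash
python3 -m inch '0 20 0 0 0.9;0 60 0 0 0.9;-1 100 0 0 0.9;-1 140 0 0 0.9;-2 180 0 0 0.9;-3 220 0 0 0.9;-4 260 0 0 0.9;-4 300 0 0 0.9;-5 340 0 0 0.9;-5 380 0 0 0.9;-6 420 0 0 0.9;-6 460 0 0 0.9;-7 495 0 0 0.9;-7 520 0 0 0.9;-7 533 0 0 0.9;-7 533 0 0 0.9;-7 533 0 0 0.9;-7 533 0 0 0.9'
python3 - <<'E'
from h import *
s=st();snap('wrist','w18.png');st()
E
```

```text
time_s: 33.52
ee_pos: [413.1, -216.2, 131.6]
eef_rot: [0.999, -0.047, -0.0, -0.0]
contact_force: [-0.1, 0.3, 0.0]
grip_width: 0.903
t 33.52 tcp [ 413.1 -216.2  131.6] F [-0.1  0.3  0. ] grip 0.903
 toolx [ 0.996 -0.093 -0.001] y [-0.093 -0.996 -0.001] q7 -1.38
t 33.57 tcp [ 413.4 -216.   131.8] F [-0.1  1.  -0.4] grip 0.898
 toolx [ 0.996 -0.092 -0.001] y [-0.092 -0.996 -0.001] q7 -1.38
```

View pics/w18.png

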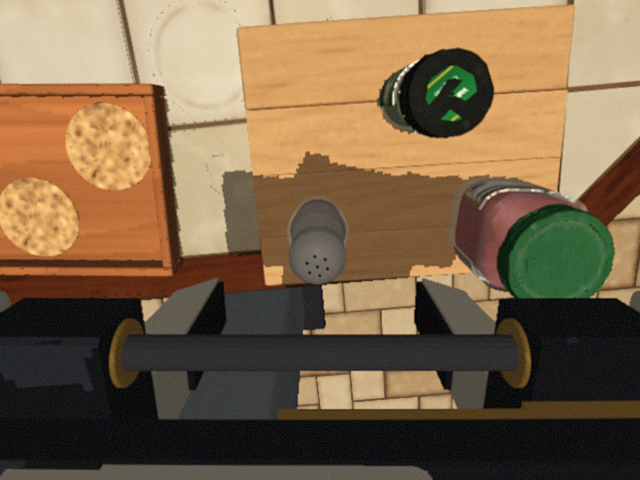

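```bash
python3 -m inch '2.8 -1.3 20 0 0.8;2.8 -1.3 50 0 0.7;2.8 -1.3 75 0 0.7;2.8 -1.3 85 0 0.7;2.8 -1.3 85 0 0.7;2.8 -1.3 85 0 0.7'; python3 -m inch '0 0 0 0 0.6;0 0 0 0 0.5;0 0 0 0 0.45;0 0 0 0 0.4;0 0 0 0 0.3;0 0 0 0 0.3;0 0 0 0 0.3' 14;python3 - <<'E'
from h import *
s=st();snap('wrist','w19.png');st()
E
```

```text
time_s: 34.07
ee_pos: [416.4, -215.7, 47.4]
eef_rot: [0.999, -0.046, -0.0, -0.0]
contact_force: [0.2, -0.3, 0.4]
grip_width: 0.704
time_s: 34.65
ee_pos: [416.6, -216.7, 47.5]
eef_rot: [0.999, -0.047, 0.0, 0.0]
contact_force: [0.2, -0.0, 3.2]
grip_width: 0.355
t 34.65 tcp [ 416.6 -216.7   47.5] F [ 0.2 -0.   3.2] grip 0.355
 toolx [ 0.996 -0.094  0.001] y [-0.094 -0.996  0.   ] q7 -1.43
t 34.7 tcp [ 416.6 -216.7   47.4] F [-0.4  0.   3.9] grip 0.356
 toolx [ 0.996 -0.094  0.001] y [-0.094 -0.996  0.   ] q7 -1.43
```

View pics/w19.png

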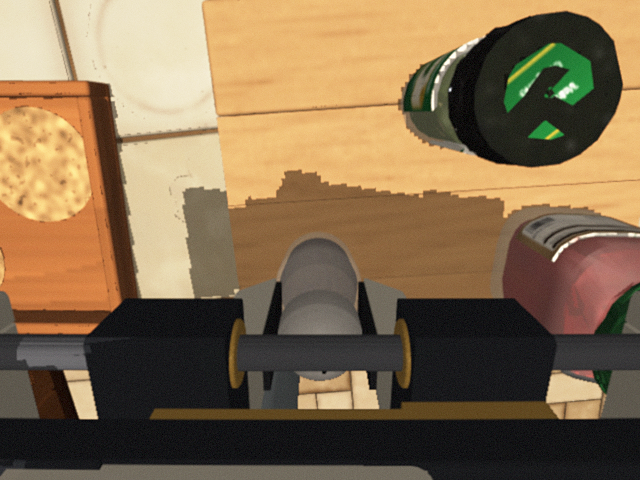

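```bash
python3 -m inch '0 0 -3 0 0.2;0 0 -12 0 0.2;0 0 -30 0 0.2;0 0 -55 0 0.2;0 0 -80 0 0.2;0 0 -98 0 0.2;0 0 -107 0 0.2;0 0 -110 0 0.2;0 0 -110 0 0.2'; python3 -m inch '1 -5 0 0 0.2;5 -18 0 0 0.2;11 -40 0 0 0.2;19 -66 0 0 0.2;27 -94 0 0 0.2;34 -120 0 0 0.2;41 -145 0 0 0.2;46 -161 0 0 0.2;48 -168 0 0 0.2;48 -170 0 0 0.2;48 -170 0 0 0.2;48 -170 0 0 0.2;48 -170 0 0 0.2'
python3 - <<'E'
from h import *
s=st();snap('wrist','w20.png');st()
E
```

```text
time_s: 35.45
ee_pos: [416.3, -216.6, 157.5]
eef_rot: [0.999, -0.047, 0.0, 0.0]
contact_force: [-0.0, 0.1, -1.8]
grip_width: 0.359
time_s: 36.53
ee_pos: [479.5, -53.2, 156.8]
eef_rot: [0.999, -0.048, -0.0, 0.0]
contact_force: [-0.3, -0.2, -1.7]
grip_width: 0.36
t 36.53 tcp [479.5 -53.2 156.8] F [-0.3 -0.2 -1.7] grip 0.36
 toolx [ 0.995 -0.096 -0.001] y [-0.096 -0.995  0.001] q7 -1.77
t 36.58 tcp [479.6 -53.2 157. ] F [ 0.2  0.4 -1.2] grip 0.365
 toolx [ 0.995 -0.096 -0.   ] y [-0.096 -0.995  0.001] q7 -1.78
```

View pics/w20.png

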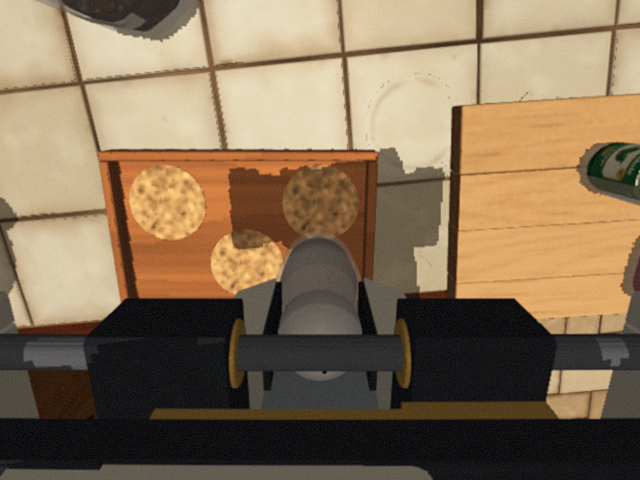

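```bash
python3 -m inch '0.7 -1.2 5 0 0.2;0.7 -1.2 20 0 0.2;0.7 -1.2 45 0 0.2;0.7 -1.2 70 0 0.2;0.7 -1.2 95 0 0.2;0.7 -1.2 112 0 0.2;0.7 -1.2 122 0 0.2;0.7 -1.2 127 0 0.2;0.7 -1.2 128.5 0 0.2;0.7 -1.2 128.5 0 0.2;0.7 -1.2 128.5 0 0.2'; python3 -m inch '0 0 1 0 0.2;0 0 2 0 0.2;0 0 2 0 0.2;0 0 2 0 0.2'; python3 -m inch '0 0 1 0 0.2;0 0 1 0 0.2;0 0 1 0 0.2'
```

```text
time_s: 37.5
ee_pos: [481.7, -50.7, 29.5]
eef_rot: [0.999, -0.047, 0.001, 0.0]
contact_force: [0.3, -0.3, -1.5]
grip_width: 0.36
time_s: 37.83
ee_pos: [481.0, -50.7, 26.9]
eef_rot: [0.999, -0.047, 0.0, 0.0]
contact_force: [-0.5, 0.2, -0.7]
grip_width: 0.358
time_s: 38.08
ee_pos: [480.9, -50.6, 25.6]
eef_rot: [0.999, -0.047, 0.0, 0.0]
contact_force: [0.6, -0.1, -1.3]
grip_width: 0.355
```

```bash
python3 -m inch '0 0.5 0 0 0.2;0 1 0 0 0.2;0 1 1 0 0.2;0 1 1 0 0.2'; python3 -m inch '0 0 1 0 0.2;0 0 1 0 0.2;0 0 1 0 0.2'
```

```text
time_s: 38.42
ee_pos: [481.8, -51.4, 25.3]
eef_rot: [0.999, -0.047, 0.001, -0.0]
contact_force: [-0.4, 1.0, 8.2]
grip_width: 0.358
time_s: 38.67
ee_pos: [482.5, -51.1, 24.9]
eef_rot: [0.999, -0.047, 0.002, -0.0]
contact_force: [-0.5, 2.0, 13.6]
grip_width: 0.36
```

```bash
python3 -m inch '0 0 -1.5 0 0.2;0 0 -1.5 0 0.4;0 0 -1.5 0 0.55;0 0 -1.5 0 0.7;0 0 -1.5 0 0.7;0 0 -1.5 0 0.7;0 0 -10 0 0.7;0 0 -35 0 0.7;0 0 -70 0 0.8;0 0 -105 0 0.8;0 0 -115 0 0.9;0 0 -115 0 0.9;0 0 -115 0 0.9'
python3 - <<'E'
from h import *
s=st();snap('wrist','w21.png');st();im=snap('side','s21.png');cv2.imwrite('pics/s21a.png',cv2.resize(im[200:400,220:400],None,fx=3,fy=3,interpolation=cv2.INTER_CUBIC))
E
```

```text
time_s: 39.75
ee_pos: [481.0, -51.8, 139.2]
eef_rot: [0.999, -0.047, 0.001, 0.0]
contact_force: [0.1, -0.4, -1.6]
grip_width: 0.897
t 39.75 tcp [481.  -51.8 139.2] F [ 0.1 -0.4 -1.6] grip 0.897
 toolx [ 0.996 -0.094  0.002] y [-0.094 -0.996  0.   ] q7 -1.79
t 39.8 tcp [480.2 -51.8 138.2] F [-0.5 -0.   0.2] grip 0.896
 toolx [ 0.996 -0.094 -0.001] y [-0.094 -0.996  0.   ] q7 -1.79
```

View pics/w21.png

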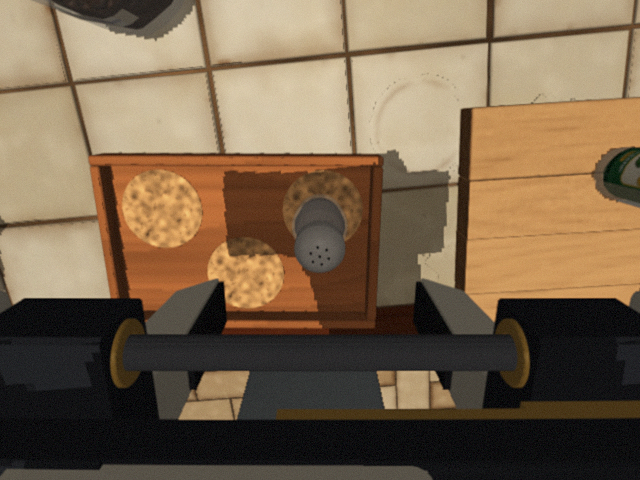

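View pics/s21a.png

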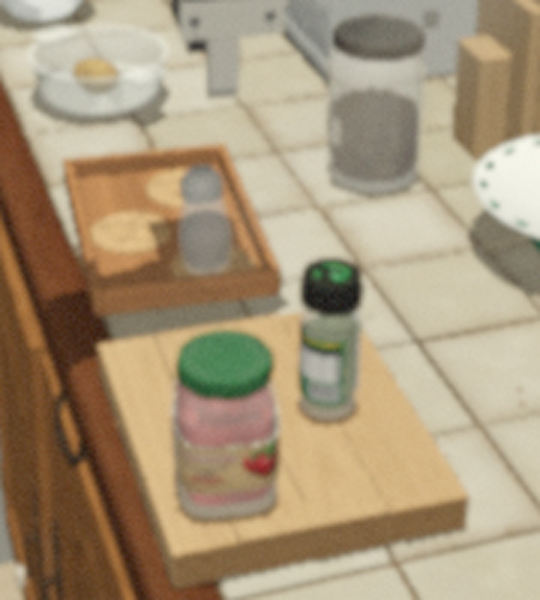

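Run:
```python
from h import *
c=manip.get_calibration('wrist');z=lambda x,y,Z: np.round(pix2(c,x,y,Z)[:2],1)
st();print(z(319.5,250,96),'pads',z(322,208,6.5),z(162,209,6.5))
```

```text
t 39.85 tcp [479.8 -51.8 137.6] F [ 0.2 -1.1 -0.3] grip 0.897
 toolx [ 0.996 -0.094 -0.002] y [-0.094 -0.996  0.   ] q7 -1.79
[476.9 -50.3] pads [482.6 -52.9] [494.6  81.1]
```

Run:
```python
import cv2,numpy as np
a=cv2.imread('pics/w8.png')[150:300,260:420];b=cv2.imread('pics/w21.png')[150:300,250:410]
o=np.hstack([cv2.resize(i,None,fx=2.5,fy=4,interpolation=cv2.INTER_CUBIC) for i in(a,b)])
o=cv2.convertScaleAbs(o,alpha=1.7,beta=15)
cv2.imwrite('pics/cmp.png',o)
```

```text
(no output)
```

View pics/cmp.png

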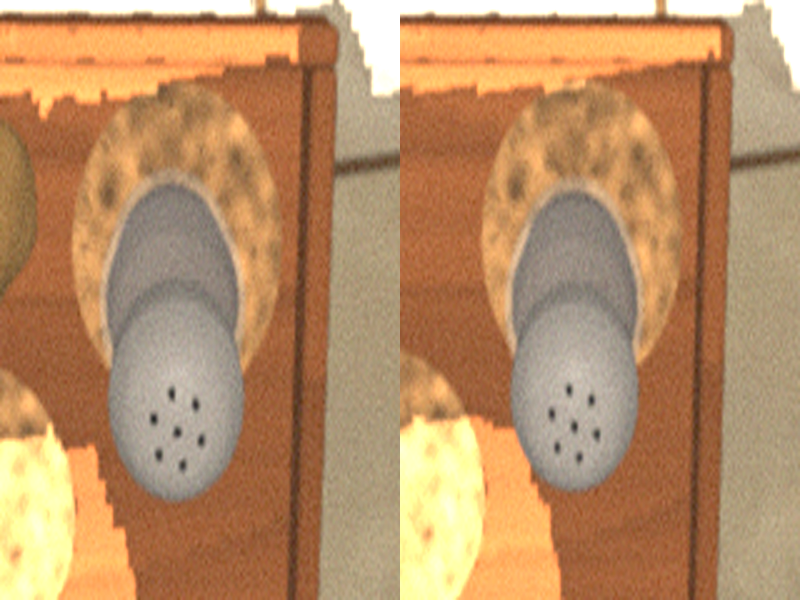

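Comparing before and after, the shaker stands about 3 mm nearer the robot than it did originally. I'll regrip it and nudge it back.

```bash
python3 -m inch '0 0 30 0 0.8;0 0 70 0 0.7;0 0 95 0 0.7;0 0 108 0 0.7;0 0 110.5 0 0.7;0 0 110.5 0 0.7;0 0 110.5 0 0.7'; python3 -m inch '0 0 0 0 0.6;0 0 0 0 0.5;0 0 0 0 0.4;0 0 0 0 0.3;0 0 0 0 0.3;0 0 0 0 0.3;0 0 -2 0 0.2;0 0 -4 0 0.2;0 0 -4 0 0.2;0 0 -4 0 0.2' 14; python3 -m inch '1 0 0 0 0.2;2 0 0 0 0.2;3.3 0 0 0 0.2;3.3 0 0 0 0.2;3.3 0 1.5 0 0.2;3.3 0 3 0 0.2;3.3 0 3 0 0.2;3.3 0 3 0 0.2'; python3 -m inch '0 0 1 0 0.2;0 0 1 0 0.2;0 0 1 0 0.2'; python3 -m inch '0 0 1 0 0.2;0 0 1 0 0.2;0 0 1 0 0.2'
```

```text
time_s: 40.43
ee_pos: [480.8, -51.5, 28.2]
eef_rot: [0.999, -0.047, -0.0, -0.0]
contact_force: [0.4, 0.7, -0.0]
grip_width: 0.698
time_s: 41.27
ee_pos: [480.8, -51.7, 32.2]
eef_rot: [0.999, -0.047, 0.0, 0.0]
contact_force: [-0.2, -0.3, -1.0]
grip_width: 0.361
time_s: 41.93
ee_pos: [483.9, -52.0, 29.0]
eef_rot: [0.999, -0.047, -0.0, 0.0]
contact_force: [1.0, 0.2, -2.1]
grip_width: 0.356
time_s: 42.18
ee_pos: [484.4, -52.0, 28.4]
eef_rot: [0.999, -0.047, 0.0, 0.0]
contact_force: [-0.0, -0.5, 4.2]
grip_width: 0.355
time_s: 42.43
ee_pos: [485.5, -52.0, 28.2]
eef_rot: [0.999, -0.047, 0.001, 0.0]
contact_force: [-0.3, 0.3, 13.4]
grip_width: 0.355
```

```bash
python3 -m inch '0 0 -1.7 0 0.2;0 0 -1.7 0 0.2;0 0 -1.7 0 0.4;0 0 -1.7 0 0.55;0 0 -1.7 0 0.7;0 0 -1.7 0 0.7;0 0 -10 0 0.7;0 0 -35 0 0.7;0 0 -70 0 0.8;0 0 -99 0 0.8;-3 0 -99 0 0.9;-3 0 -99 0 0.9;-3 0 -99 0 0.9'
python3 - <<'E'
from h import *
s=st();snap('wrist','w22.png');st()
a=cv2.imread('pics/w8.png')[150:300,260:420];b=cv2.imread('pics/w22.png')[150:300,250:410]
o=np.hstack([cv2.resize(i,None,fx=2.5,fy=4,interpolation=cv2.INTER_CUBIC) for i in(a,b)])
cv2.imwrite('pics/cmp2.png',cv2.convertScaleAbs(o,alpha=1.7,beta=15))
E
```

```text
time_s: 43.52
ee_pos: [480.7, -51.8, 126.2]
eef_rot: [0.999, -0.047, 0.0, 0.0]
contact_force: [-0.4, -0.7, -0.9]
grip_width: 0.892
t 43.52 tcp [480.7 -51.8 126.2] F [-0.4 -0.7 -0.9] grip 0.892
 toolx [ 0.996 -0.094  0.   ] y [-0.094 -0.996  0.   ] q7 -1.8
t 43.57 tcp [480.4 -51.8 125.6] F [-0.2  0.   0.4] grip 0.897
 toolx [ 0.996 -0.094 -0.001] y [-0.094 -0.996  0.   ] q7 -1.8
```

View pics/cmp2.png

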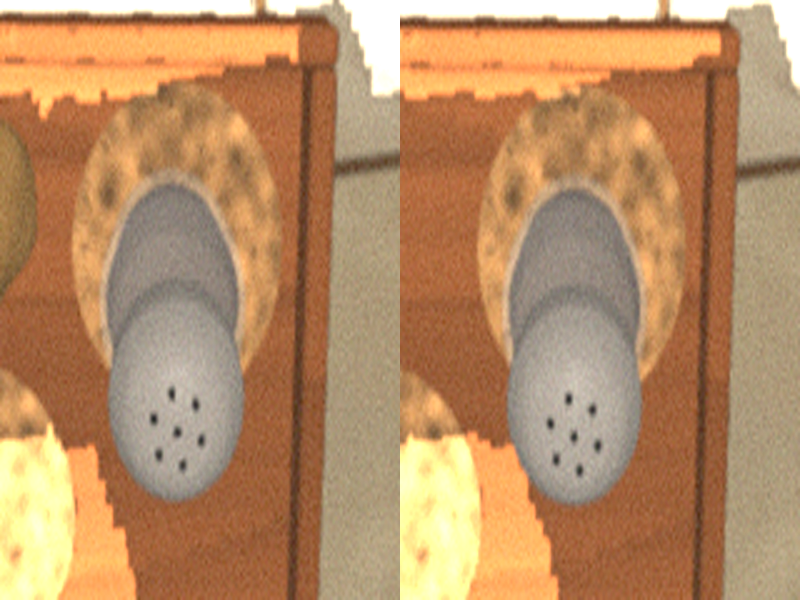

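Right panel: the shaker is now within about 1 mm of its original spot. Next is the spice jar.

```bash
python3 -m inch '3 15 -20 0 0.9;8 45 -20 0 0.9;15 85 -20 0 0.9;22 125 -20 0 0.9;30 165 -20 0 0.9;37 203 -20 0 0.9;41.6 225 -20 0 0.8;41.6 231 -20 0 0.8;41.6 231 -20 0 0.8;41.6 231 -20 0 0.8;41.6 231 -20 0 0.8'
python3 - <<'E'
from h import *
s=st();snap('wrist','w23.png');st()
E
```

```text
time_s: 44.48
ee_pos: [500.7, -283.3, 145.5]
eef_rot: [0.999, -0.046, -0.001, -0.001]
contact_force: [0.8, 1.0, 0.3]
grip_width: 0.798
t 44.48 tcp [ 500.7 -283.3  145.5] F [0.8 1.  0.3] grip 0.798
 toolx [ 0.996 -0.092 -0.001] y [-0.092 -0.996 -0.001] q7 -1.34
t 44.53 tcp [ 500.9 -283.4  145.8] F [-0.   0.6  0.1] grip 0.801
 toolx [ 0.996 -0.091 -0.001] y [-0.091 -0.996 -0.001] q7 -1.34
```

View pics/w23.png

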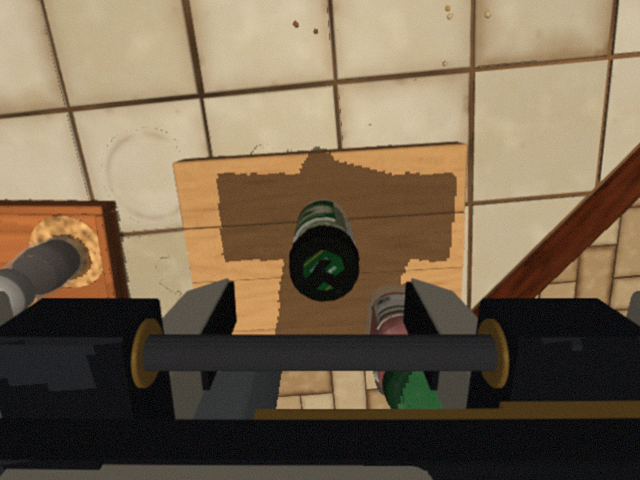

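```bash
python3 -m inch '-0.4 1.7 20 0 0.8;-0.4 1.7 50 0 0.7;-0.4 1.7 70 0 0.7;-0.4 1.7 78 0 0.7;-0.4 1.7 80 0 0.7;-0.4 1.7 80 0 0.7'; python3 -m inch '0 0 0 0 0.6;0 0 0 0 0.5;0 0 0 0 0.4;0 0 0 0 0.3;0 0 0 0 0.3;0 0 0 0 0.3;0 0 0 0 0.3' 14;python3 -m inch '0 0 -3 0 0.2;0 0 -12 0 0.2;0 0 -30 0 0.2;0 0 -55 0 0.2;0 0 -80 0 0.2;0 0 -98 0 0.2;0 0 -107 0 0.2;0 0 -110 0 0.2;0 0 -110 0 0.2;0 0 -110 0 0.2'
python3 - <<'E'
from h import *
s=st();snap('wrist','w24.png');st()
E
```

```text
time_s: 45.03
ee_pos: [500.5, -286.4, 66.4]
eef_rot: [0.999, -0.047, -0.0, -0.0]
contact_force: [0.3, -0.5, -0.4]
grip_width: 0.703
time_s: 45.62
ee_pos: [500.8, -287.4, 66.8]
eef_rot: [0.999, -0.047, 0.001, 0.0]
contact_force: [-0.4, 0.7, 5.5]
grip_width: 0.439
time_s: 46.45
ee_pos: [499.5, -287.0, 175.1]
eef_rot: [0.999, -0.047, -0.001, -0.0]
contact_force: [0.0, -1.0, -0.8]
grip_width: 0.441
t 46.45 tcp [ 499.5 -287.   175.1] F [ 0.  -1.  -0.8] grip 0.441
 toolx [ 0.996 -0.094 -0.002] y [-0.094 -0.996 -0.001] q7 -1.33
t 46.5 tcp [ 499.3 -286.9  174.8] F [-0.3 -0.  -0.6] grip 0.442
 toolx [ 0.996 -0.094 -0.002] y [-0.094 -0.996 -0.001] q7 -1.33
```

View pics/w24.png

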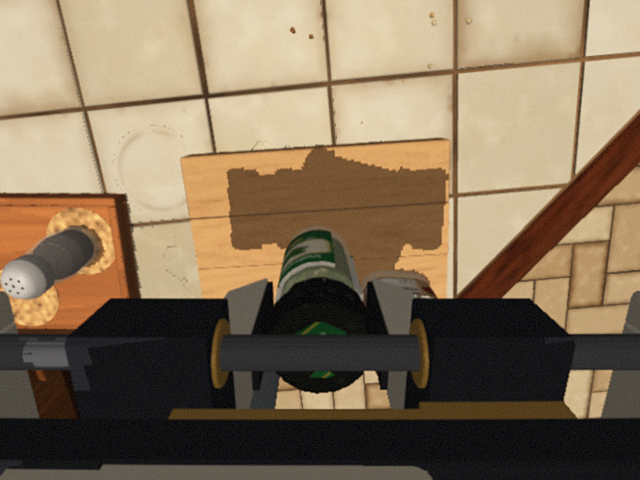

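```bash
python3 -m inch '0 -5 0 0 0.2;-2 -18 0 0 0.2;-4 -40 0 0 0.2;-7 -68 0 0 0.2;-10 -98 0 0 0.2;-13 -128 0 0 0.2;-16 -158 0 0 0.2;-19 -188 0 0 0.2;-22 -218 0 0 0.2;-25 -248 0 0 0.2;-28 -275 0 0 0.2;-31 -303 0 0 0.2;-33 -327 0 0 0.2;-35 -346 0 0 0.2;-36 -358 0 0 0.2;-37 -364 0 0 0.2;-37 -365 0 0 0.2;-37 -365 0 0 0.2;-37 -365 0 0 0.2'
python3 - <<'E'
from h import *
st();snap('wrist','w25.png');st()
E
```

```text
time_s: 48.08
ee_pos: [497.5, 78.7, 175.9]
eef_rot: [0.999, -0.048, -0.0, 0.0]
contact_force: [0.3, 0.0, -1.1]
grip_width: 0.444
t 48.08 tcp [497.5  78.7 175.9] F [ 0.3  0.  -1.1] grip 0.444
 toolx [ 0.995 -0.095 -0.   ] y [-0.095 -0.995  0.001] q7 -2.06
t 48.13 tcp [497.6  78.5 175.9] F [-0.3 -0.7 -1.4] grip 0.439
 toolx [ 0.995 -0.096 -0.   ] y [-0.096 -0.995  0.001] q7 -2.06
```

```bash
python3 -m inch '0 0 5 0 0.2;0 0 20 0 0.2;0 0 45 0 0.2;0 0 70 0 0.2;0 0 92 0 0.2;0 0 110 0 0.2;0 0 120 0 0.2;0 0 125 0 0.2;0 0 127 0 0.2;0 0 127 0 0.2;0 0 127 0 0.2;0 0 127 0 0.2'; python3 -m inch '0 0 1 0 0.2;0 0 2 0 0.2;0 0 2 0 0.2;0 0 2 0 0.2'
```

```text
time_s: 49.13
ee_pos: [498.5, 79.8, 50.0]
eef_rot: [0.999, -0.047, 0.001, -0.0]
contact_force: [-0.4, -0.3, -1.2]
grip_width: 0.436
time_s: 49.47
ee_pos: [497.7, 79.6, 47.2]
eef_rot: [0.999, -0.047, 0.0, 0.0]
contact_force: [-0.5, 1.0, -1.3]
grip_width: 0.44
```

```bash
python3 -m inch '0 0 1 0 0.2;0 0 2 0 0.2;0 0 2 0 0.2;0 0 2 0 0.2'; python3 -m inch '0 0 1 0 0.2;0 0 1 0 0.2;0 0 1 0 0.2'
```

```text
time_s: 49.8
ee_pos: [497.6, 79.6, 45.0]
eef_rot: [0.999, -0.047, -0.0, 0.0]
contact_force: [-0.6, -0.5, 0.6]
grip_width: 0.439
time_s: 50.05
ee_pos: [498.3, 80.1, 44.6]
eef_rot: [0.999, -0.047, 0.001, -0.0]
contact_force: [1.3, 0.8, 5.1]
grip_width: 0.434
```

```bash
python3 -m inch '0 0 -0.5 0 0.2;0 0 -0.5 0 0.5;0 0 -0.5 0 0.6;0 0 -0.5 0 0.7;0 0 -0.5 0 0.7;0 0 -0.5 0 0.7;0 0 -10 0 0.7;0 0 -35 0 0.7;0 0 -65 0 0.8;-4 1 -79 0 0.8;-4 1 -79 0 0.9;-4 1 -79 0 0.9;-4 1 -79 0 0.9'
python3 - <<'E'
from h import *
s=st();snap('wrist','w26.png');st()
a=cv2.imread('pics/w5.png')[140:300,240:400];b=cv2.imread('pics/w26.png')[140:300,240:400]
o=np.hstack([cv2.resize(i,None,fx=2.5,fy=3.7,interpolation=cv2.INTER_CUBIC) for i in(a,b)])
cv2.imwrite('pics/cmp3.png',cv2.convertScaleAbs(o,alpha=1.5,beta=15))
E
```

```text
time_s: 51.13
ee_pos: [493.3, 78.8, 122.8]
eef_rot: [0.999, -0.047, -0.0, 0.0]
contact_force: [-0.1, 0.1, -0.7]
grip_width: 0.895
t 51.13 tcp [493.3  78.8 122.8] F [-0.1  0.1 -0.7] grip 0.895
 toolx [ 0.996 -0.094 -0.   ] y [-0.094 -0.996  0.   ] q7 -2.1
t 51.18 tcp [493.   78.7 122.4] F [ 0.5 -0.2  0.4] grip 0.9
 toolx [ 0.996 -0.094 -0.001] y [-0.094 -0.996  0.001] q7 -2.1
```

View pics/cmp3.png

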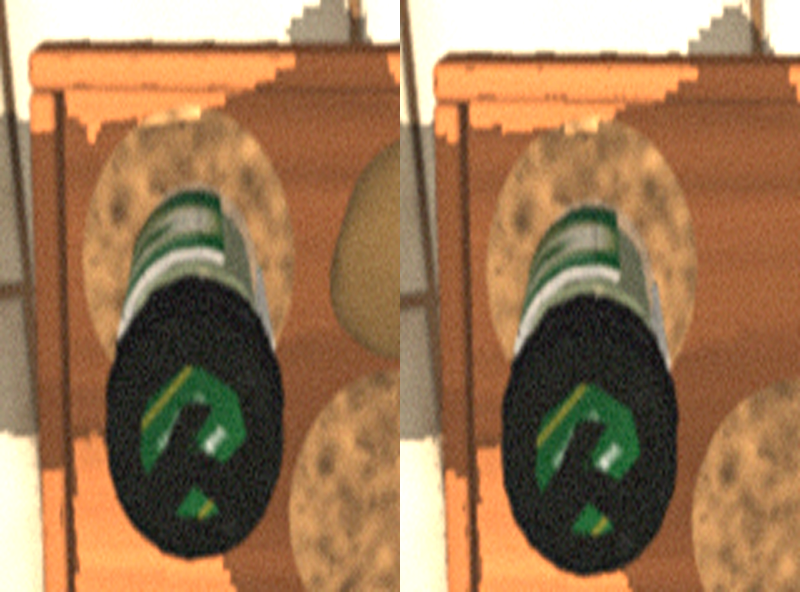

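The spice jar is within about 1.5 mm of its original spot. The jam jar is next.

```bash
python3 -m inch '-2 15 -22 0 1;-6 50 -22 0 1;-10 90 -22 0 1;-14 130 -22 0 1;-19 170 -22 0 1;-23 210 -22 0 1;-27 250 -22 0 1;-32 290 -22 0 1;-36 330 -22 0 1;-41 370 -22 0 1;-45 405 -22 0 1;-47 425 -22 0 1;-47 432 -22 0 1;-47 432 -22 0 1;-47 432 -22 0 1;-47 432 -22 0 1'
python3 - <<'E'
from h import *
s=st();snap('wrist','w27.png');st()
E
```

```text
time_s: 52.52
ee_pos: [406.7, -344.5, 144.7]
eef_rot: [0.999, -0.046, -0.0, -0.001]
contact_force: [1.0, 0.2, 0.4]
grip_width: 0.996
t 52.52 tcp [ 406.7 -344.5  144.7] F [1.  0.2 0.4] grip 0.996
 toolx [ 0.996 -0.092 -0.001] y [-0.092 -0.996 -0.001] q7 -1.14
t 52.57 tcp [ 406.8 -344.6  144.9] F [-0.2 -0.4 -1.2] grip 1.003
 toolx [ 0.996 -0.091 -0.   ] y [-0.091 -0.996 -0.001] q7 -1.14
```

View pics/w27.png

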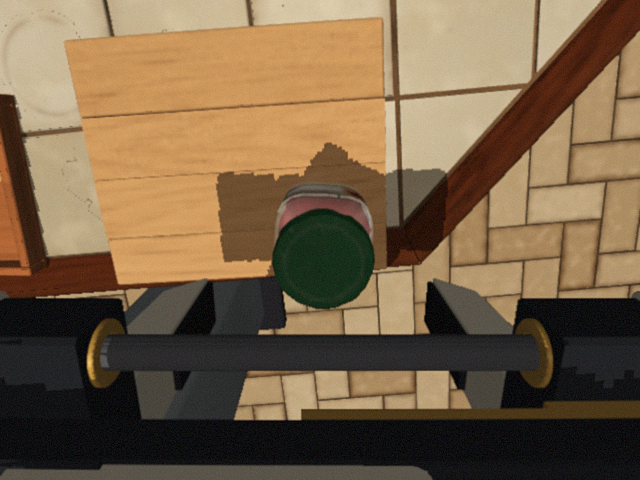

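```bash
python3 -m inch '-1 0.7 20 0 1;-1 0.7 50 0 1;-1 0.7 70 0 1;-1 0.7 77 0 0.95;-1 0.7 79 0 0.95;-1 0.7 79 0 0.95'; python3 -m inch '0 0 0 0 0.8;0 0 0 0 0.7;0 0 0 0 0.6;0 0 0 0 0.5;0 0 0 0 0.5;0 0 0 0 0.5;0 0 0 0 0.4' 28;python3 -m inch '0 0 -3 0 0.4;0 0 -12 0 0.4;0 0 -30 0 0.4;0 0 -55 0 0.4;0 0 -80 0 0.4;0 0 -98 0 0.4;0 0 -107 0 0.4;0 0 -110 0 0.4;0 0 -110 0 0.4;0 0 -110 0 0.4'
python3 - <<'E'
from h import *
s=st();snap('wrist','w28.png');st()
E
```

```text
time_s: 53.07
ee_pos: [405.6, -346.6, 66.4]
eef_rot: [0.999, -0.046, -0.0, -0.0]
contact_force: [-0.4, -1.3, -0.2]
grip_width: 0.949
time_s: 53.65
ee_pos: [405.4, -347.3, 66.6]
eef_rot: [0.999, -0.047, 0.0, 0.0]
contact_force: [0.2, 1.9, 6.4]
grip_width: 0.645
time_s: 54.48
ee_pos: [404.4, -346.8, 175.0]
eef_rot: [0.999, -0.047, -0.001, -0.0]
contact_force: [-1.2, 0.1, -4.2]
grip_width: 0.639
t 54.48 tcp [ 404.4 -346.8  175. ] F [-1.2  0.1 -4.2] grip 0.639
 toolx [ 0.996 -0.094 -0.002] y [-0.094 -0.996 -0.001] q7 -1.13
t 54.53 tcp [ 404.3 -346.7  174.8] F [ 0.5  0.7 -4.3] grip 0.644
 toolx [ 0.996 -0.094 -0.002] y [-0.094 -0.996 -0.001] q7 -1.13
```

View pics/w28.png

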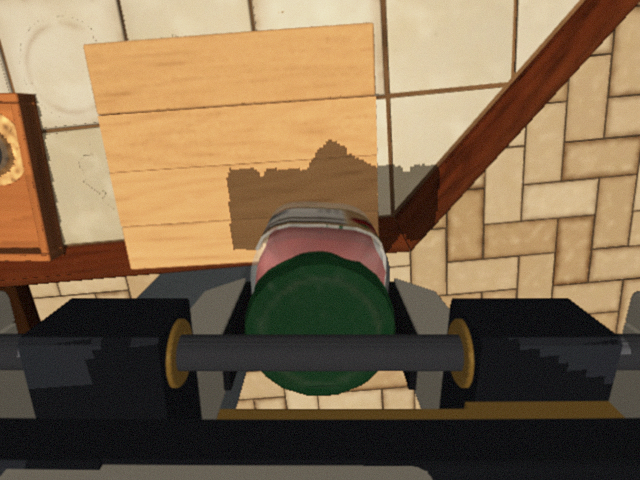

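```bash
python3 -m inch '0 -5 0 0 0.4;0 -18 0 0 0.4;-1 -40 0 0 0.4;-1 -68 0 0 0.4;-2 -98 0 0 0.4;-3 -128 0 0 0.4;-3 -158 0 0 0.4;-4 -188 0 0 0.4;-4 -218 0 0 0.4;-5 -248 0 0 0.4;-6 -278 0 0 0.4;-6 -306 0 0 0.4;-7 -330 0 0 0.4;-7 -349 0 0 0.4;-7.5 -361 0 0 0.4;-7.5 -368 0 0 0.4;-7.5 -369.5 0 0 0.4;-7.5 -369.5 0 0 0.4;-7.5 -369.5 0 0 0.4'; python3 -m inch '0 0 5 0 0.4;0 0 20 0 0.4;0 0 45 0 0.4;0 0 70 0 0.4;0 0 92 0 0.4;0 0 110 0 0.4;0 0 120 0 0.4;0 0 125 0 0.4;0 0 127 0 0.4;0 0 127 0 0.4;0 0 127 0 0.4;0 0 127 0 0.4'
```

```text
time_s: 56.12
ee_pos: [432.1, 20.5, 175.9]
eef_rot: [0.999, -0.048, -0.0, 0.0]
contact_force: [-0.7, 0.1, -3.4]
grip_width: 0.644
time_s: 57.12
ee_pos: [433.1, 21.3, 49.8]
eef_rot: [0.999, -0.047, 0.001, -0.0]
contact_force: [-0.3, -0.4, -4.5]
grip_width: 0.642
```

```bash
python3 -m inch '0 0 2 0 0.4;0 0 4 0 0.4;0 0 4 0 0.4;0 0 4 0 0.4'; python3 -m inch '0 0 1 0 0.4;0 0 1 0 0.4;0 0 1 0 0.4'
```

```text
time_s: 57.45
ee_pos: [432.4, 21.3, 45.1]
eef_rot: [0.999, -0.047, -0.0, 0.0]
contact_force: [0.0, -1.1, -4.1]
grip_width: 0.648
time_s: 57.7
ee_pos: [432.8, 21.4, 44.6]
eef_rot: [0.999, -0.047, 0.0, 0.0]
contact_force: [-2.3, 0.7, 4.4]
grip_width: 0.64
```

Contact at the expected height, with the pose matching the original grasp. I'll release and lift to the same view as w2 to compare.

```bash
python3 -m inch '0 0 -0.5 0 0.4;0 0 -0.5 0 0.6;0 0 -0.5 0 0.75;0 0 -0.5 0 0.85;0 0 -0.5 0 0.95;0 0 -0.5 0 0.95;0 0 -0.5 0 0.95;0 0 -10 0 1;0 0 -30 0 1;-1 2 -55 0 1;-1 2 -66 0 1;-1 2 -66 0 1;-1 2 -66 0 1'
python3 - <<'E'
from h import *
s=st();snap('wrist','w29.png');st()
a=cv2.imread('pics/w2.png')[60:320,140:500];b=cv2.imread('pics/w29.png')[60:320,140:500]
o=np.hstack([cv2.resize(i,None,fx=1.1,fy=2,interpolation=cv2.INTER_CUBIC) for i in(a,b)])
cv2.imwrite('pics/cmp4.png',cv2.convertScaleAbs(o,alpha=1.4,beta=10))
E
```

```text
time_s: 58.78
ee_pos: [431.8, 19.4, 111.0]
eef_rot: [0.999, -0.047, 0.001, 0.0]
contact_force: [-0.6, 0.8, -0.1]
grip_width: 1.0
t 58.78 tcp [431.8  19.4 111. ] F [-0.6  0.8 -0.1] grip 1.0
 toolx [ 0.996 -0.094  0.002] y [-0.094 -0.996 -0.   ] q7 -1.99
t 58.83 tcp [431.2  19.3 110.2] F [ 0.  -0.   0.3] grip 1.001
 toolx [ 0.996 -0.094  0.   ] y [-0.094 -0.996  0.   ] q7 -1.99
```

View pics/cmp4.png

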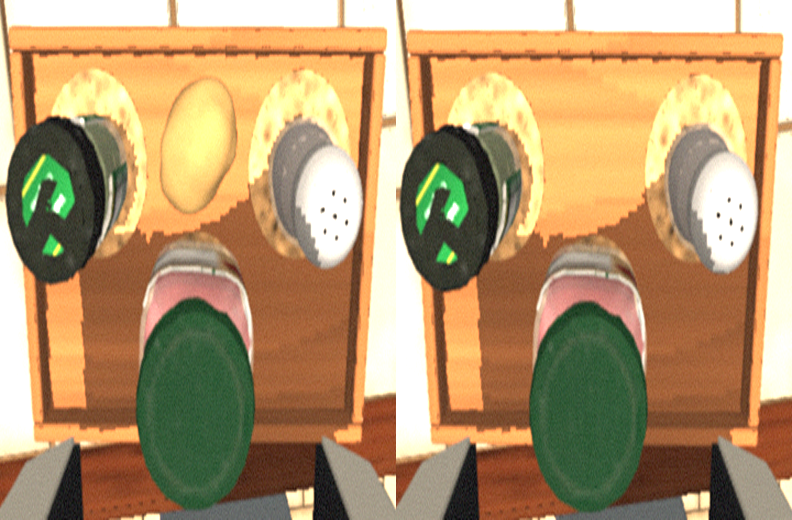

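Before and after match to about 1 mm for all three jars. I'll back the arm away and do a final check.

```bash
python3 -m inch '0 0 -30 0 1;0 0 -70 0 1;0 0 -110 0 1;0 0 -140 0 1;-20 0 -140 0 1;-50 0 -140 0 1;-50 0 -140 0 1;-50 0 -140 0 1;-50 0 -140 0 1;-50 0 -140 0 1'
python3 - <<'E'
from h import *
s=st();snap('top','t30.png');im=snap('side','s30.png')
t=cv2.imread('pics/t30.png')
cv2.imwrite('pics/f30.png',np.vstack([cv2.resize(t[235:325,130:400],(780,260)),cv2.resize(im[160:330,190:450],(510,333))[:, :].copy() if 0 else cv2.copyMakeBorder(cv2.resize(im[160:330,190:450],(510,333)),0,0,0,270,cv2.BORDER_CONSTANT)]))
E
```

```text
time_s: 59.67
ee_pos: [381.8, 24.0, 249.6]
eef_rot: [0.999, -0.047, -0.0, -0.0]
contact_force: [-0.3, -0.4, -0.8]
grip_width: 1.0
t 59.67 tcp [381.8  24.  249.6] F [-0.3 -0.4 -0.8] grip 1.0
 toolx [ 0.996 -0.094 -0.001] y [-0.094 -0.996 -0.   ] q7 -1.86
```

View pics/f30.png

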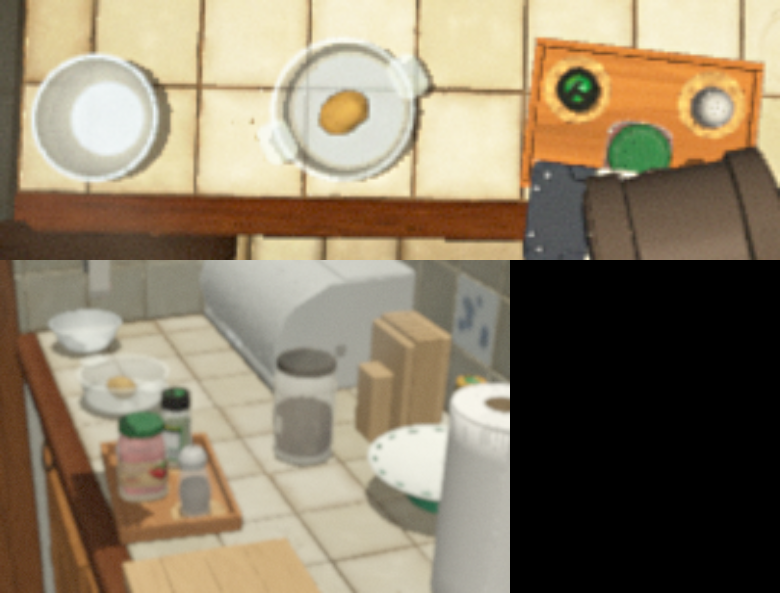

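The potato is in the dish, all three jars are upright on their pads, and the bystanders haven't moved.

```bash
python3 -c "
from plant import manip
print(manip.job_done())"
```

```text
the job is handed in; nothing more can be done
None
```

The job is done and handed in at about 60 s of robot time. I set the jam jar, spice jar and shaker on the board, put the potato in the glass dish, and stood each jar back on its own pad.

**Last checks:**
- **Jars:** before-and-after wrist pictures show all three upright and within about 1–1.5 mm of where they started.
- **Potato and dish:** the potato lies inside the dish, and the dish looks unmoved.
- **Bystanders:** the prep bowl and storage jar look unmoved, and the part of the kitchen roll still in view shows no change. I never touched any of them.
- **Forces:** I saw at most about 14 N, when setting the jars down.

**Not as expected:**
- **Fingertips:** the side camera showed them ending about 47 mm above the reported TCP. The first close on the potato met nothing, so I went lower. It also means the jars were held near their tops: the jam jar by its lid, and the shaker at a 32 mm grip width instead of 44 mm.
- **Shaker:** it first came back about 3 mm off, so I regripped it and corrected it to about 1 mm.
- **Camera x-positions:** the top and wrist cameras disagreed by about 2–5 mm, so I relied on before-and-after comparisons for the final placing.

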